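# Clear the pile off the lab notebook

## Task

Clear the pile off the dark notebook, giving each thing its own place: the little dropper bottle upright in the round orange cup, the timer face up and flat inside the white square tray, the tape roll flat on the grey base with the spindle through its hole, and the red-capped marker centred along the pen rest and pressed down into both sprung clips until it snaps home. Never let the bottle tip over or the timer turn over on the way.

Things in the scene. Friction and masses are not known exactly. Their poses are not given: they have to be found in the camera images.
- dropper_mid (a point): Small clear plastic dropper bottle with light blue liquid and a white-grey screw cap, 34 mm in diameter and 62 mm high (cap 26 mm in diameter, its top 16 mm). It stands on the timer at the start, on top of the pile. The point is on its axis, half-way up (31 mm above its underside); z points up out of the cap.
- timer_mid (a point): White lab timer lying on its back with a dark display and three coloured buttons, 62 mm (x) by 66 mm (y) by 18 mm high (buttons to 20 mm). At the start it lies on the tape roll, under the bottle. The point is its centre, 9 mm above its underside; z points up out of its face.
- tape_mid (a point): Roll of beige masking tape lying flat, outer diameter 98 mm, hole about 70 mm, rim wall 11 to 14 mm, 19 mm high. At the start it lies on the notebook under the timer, whose corners stand on its rim. The point is the centre of the hole, half-way up (9.5 mm above its underside); z is its axis. Can be pinched from above by the rim, one finger in the hole.
- marker_mid (a point): Red-capped white marker pen, round, 12 mm thick, 136 mm long (along its y), lying on the notebook beside the pile. The point is the middle of the pen on its axis, 6 mm above the surface it lies on.
- cup_floor (a point): Orange round cup (fixed to the bench) for the bottle: outer diameter 64 mm, inside 56 mm, rim 26 mm above the bench. The point is the centre of its inner floor, 5 mm above the bench; z up.
- tray_floor (a point): White shallow square tray with black rubber floor (fixed to the bench) for the timer: 94 mm square outside, 86 mm inside, walls 6 mm above the inner floor. The point is the centre of the inner floor, 4 mm above the bench; x and y run square to the walls.
- spindle_seat (a point): Tape spindle (fixed to the bench): round grey base 112 mm in diameter, 6 mm thick, with an upright steel post 16 mm in diameter (a collar 22 mm in diameter, 3 mm high, at its foot) whose tip is 50 mm above the bench. The point is on the post's axis at the top face of the base, 6 mm above the bench; z up.
- rest_seat (a point): Pen rest, fixed; grey base 34 x 116 x 6 mm, long along its y; two steel spring clips 14 mm long, 38 mm either side of the middle (base bare between). Point where the marker's middle (on its axis) lies when home, 24 mm over the bench. Clip mouths reach 43 mm over the bench. A pen laid along y (either way round) and pressed straight down with 5 to 15 N spreads the jaws 2 mm each; they close over it.
- notebook: Dark blue lab notebook lying on the bench (stays where it is), 208 mm (x) by 148 mm (y), its top face 10 mm above the bench. Origin at the centre of its underside.

How it is judged:
By the outcome, as a careful person would: the job done as asked, in the order asked, and still so for the second after the job is handed in, with the robot touching nothing.
It also fails if it takes over 120 s, if anything falls off the work surface, if the arm or the gripper's body presses on something with over 40 N, if the wrist force passes 120 N, or if a joint passes its speed limit or range.

## Robot

A 7-joint arm with a two-finger parallel gripper is mounted at the origin on a cart in front of the work surface, level with it; the furniture and walls round the work are solid. World frame = base frame: x ahead of the robot, y to its left, z up, the work surface at z = 0. Lengths are in m, angles in rad, forces in N, time in s.
With the tool pointing down it reaches from about 0.35 to 0.9 m from the base axis. Payload 7.2 kg.
Tool frame: the origin (TCP) lies midway between the tips of the shut fingers; the grasp point (between the pads) lies 19 mm behind it (env.grip_depth is the y of the grasp point in the tool frame, in m); y points along the fingers, z is the direction in which the jaws open and shut, and the axes are right-handed (so a half turn about y gives the same grasp; the last joint's range is limited). The gripper opens to 88 mm and grips with 3 to 60 N. Pads are 20 mm wide; open, the fingers measure 115 mm over their backs; the gripper's body (75 mm by 178 mm) begins 61 mm behind the grasp point.
Start: joints at [-1.27, 0.411, -0.013, 1.596, 0.006, 1.134, -0.082], TCP at [0.225, 0.583, 0.223] pointing down, gripper open.
Joint ranges: [-2.95, 2.95], [-0.29, 1.99], [-1.47, 1.44], [0.14, 2.54], [-1.03, 4.17], [0.13, 1.85], [-2.86, 2.86]. Speed limits (rad/s): [2.39, 2.39, 3.01, 3.01, 3.14, 3.14, 3.14].

## Interface

Orientations are given as a rotation vector (axis times angle).
In Python, from rig import env, snapshot, camera_model, workorder, search_frame, trace gives the robot as it stands. The module is installed in compiled form; this text tells all that it offers.
- The arm moves only by the tool drive_tool, never from a script. Its argument "plan" is a list of rows, each an object of numbers: "x", "y", "z": the shift along the tool's x, y, z in mm; "rx", "ry", "rz": the turn, a rotation vector about the tool's x, y, z in degrees; "grip": the finger opening in mm, from 0 to 87.8. In form: [{"x": .., "y": .., "z": .., "rx": .., "ry": .., "rz": .., "grip": ..}, ...]. A call has 1 to 20 rows; each row shifts and turns the commanded pose from where the row before left it, along the tool's axes as they then stand; what a row does not reach is not made up. A row lasts 1/12 s, in which the tool goes at most 41.7 mm and 7.16 degrees, less where a joint would pass 70% of its speed; a pose out of reach is approached as far as the arm can. A call is refused whole if a number of a shift passes 41.7 or a number of a turn 7.16, either way. A call with a gripper value outside its range is refused whole. The fingers move at their own pace and stop on an object; "newtons" is the grip in N (left out, the last holds). Time passes only in rows, so rows that do not move let the fingers close. It gives the time, the measured TCP pose, the force and the opening at its end, in the units of the state.
- env.get_obs(): the state, without advancing time (a new reading comes with each control period).
- snapshot(name): name is "scene" or "top"; returns (picture, depth): 400x640x3 uint8, blue, green, red; 400x640 float32, m along the optical axis (not along the pixel's ray), 0 where there is no reading.
- camera_model(name): a dict with "vfov" (degrees; the focal length in pixels is half the picture's height over the tangent of half this angle, whatever the lens; pixels are square), "cx", "cy" (the principal point, pixels), "D" ([k1, k2, p1, p2, k3] as OpenCV has them; the pictures are not rectified), "extrinsics" (4x4, takes a point from world to camera coordinates). Camera axes: x right, y up, looking along -z (the intrinsics and any distortion apply to the point x, -y, -z); pixel columns grow to the right and rows downward; lengths in m; the calibration is good to about 2 mm. A picture is of the moment at which its call begins. camera_model takes no time and is no camera call.
- workorder.close_job(): hands the job in, once; it reports no verdict.
Trained networks look in the newest picture that a camera, given by its name, has taken for a name from the list of things; names that differ only in an ending like _2 or _b are one class to them, and where a whole thing is asked for, a point or a joint stands for the part that bears it (a point fixed in the world has none). Each returns a list of dicts, best first, with "confidence" (0 to 1); they miss things now and then, are a little off and sometimes report something else, mostly with a low value. They report only what shows in the picture. A call takes as long as a camera call.
- search_frame(label, camera): "xyz" ([x, y, z] in m, in world coordinates, good to about 4 mm: the middle of the surface that is visible of it).
- trace(label, camera): "mask" (400x640 bool, what is visible of it).
The state is a dict: "clock": time; "qpos": joint angles; "joint_velocities": joint speeds; "joint_efforts": joint torques, N m; "position": TCP position; "orientation": TCP orientation; "force": force on the tool from outside, world axes, zero at the start; "moment": the same for the moment, N m; "finger_gap": finger opening in m.
Only numpy, scipy, OpenCV 4.12 (cv2) and the standard library are available. Lean on these libraries where they do the work, as an engineer would, in place of code of your own. Each camera call takes 0.05 s, during which the arm holds its last target. There are 200 camera calls.

## Working session

There is one attempt and no reset: what is moved stays moved. The work goes in short steps, Python scripts to look and compute and a tool call to move; the robot and the scene stay as the last step left them, time stands still between calls to the robot, and variables do not carry over. Pictures are saved under pics/ and viewed, about 12 in all and at most 16, crops included, and the job is handed in when it is done.

Besides the shell and the picture viewer there is one more tool, called after ">>>" as a command line: name --argument value ..., lists and objects as JSON in quotes. drive_tool: Moves the arm, as the interface text tells. Its arguments: {"type":"object","properties":{"plan":{"type":"array"},"newtons":{"type":"number"}},"required":["plan"]}

```bash
mkdir -p pics; cat > h.py <<'E'
import numpy as np, cv2
from rig import env, snapshot, camera_model, workorder, search_frame, trace
from scipy.spatial.transform import Rotation as R
def K(name):
    m=camera_model(name); f=200/np.tan(np.radians(m["vfov"])/2)
    return np.array([[f,0,m["cx"]],[0,f,m["cy"]],[0,0,1.]]),np.array(m["D"],float),np.array(m["extrinsics"])
def cloud(name,depth):
    k,D,E=K(name); v,u=np.mgrid[:400,:640]
    n=cv2.undistortPoints(np.stack([u.ravel(),v.ravel()],1).astype(np.float64)[:,None],k,D)[:,0]
    d=depth.ravel(); p=np.c_[n[:,0]*d,-n[:,1]*d,-d,np.ones_like(d)]
    w=(p@np.linalg.inv(E).T)[:,:3]; w[d<=0]=np.nan
    return w.reshape(400,640,3)
def proj(name,P):
    k,D,E=K(name); p=np.c_[np.atleast_2d(P),np.ones(len(np.atleast_2d(P)))]@E.T
    return cv2.projectPoints(p[:,:3]*[1,-1,-1],np.zeros(3),np.zeros(3),k,D)[0][:,0]
def st():
    o=env.get_obs(); r=R.from_rotvec(o["orientation"])
    print("t",o["clock"],"tcp",np.round(o["position"],4),"F",np.round(o["force"],1),"gap",round(o["finger_gap"],4)); print(np.round(r.as_matrix(),3)); return o,r
E
python3 - <<'E'
from h import *
o,r=st(); print(env.grip_depth)
for c in("scene","top"):
    im,d=snapshot(c); cv2.imwrite(f"pics/{c}0.png",im); np.save(f"{c}0.npy",d); w=cloud(c,d)
    print(c,np.round(np.linalg.inv(K(c)[2])[:3,3],3))
    for l in["dropper_mid","timer_mid","tape_mid","marker_mid","cup_floor","tray_floor","spindle_seat","rest_seat","notebook"]:
        print(l,[(np.round(x["xyz"],3).tolist(),round(x["confidence"],2)) for x in search_frame(l,c)[:2]])
E
```

```text
t 0.0 tcp [0.2252 0.5825 0.2218] F [ 0.  -0.5 -0.4] gap 0.0878
[[ 0.933 -0.     0.36 ]
 [-0.36  -0.002  0.933]
 [ 0.    -1.    -0.002]]
-0.0187
scene [-0.025 -0.839  1.128]
dropper_mid [([0.537, 0.048, 0.087], 0.46)]
timer_mid [([0.526, 0.05, 0.048], 0.53), ([0.42, 0.336, 0.007], 0.48)]
tape_mid [([0.514, 0.031, 0.028], 0.66)]
marker_mid [([0.432, 0.047, 0.023], 0.53), ([0.582, 0.298, 0.005], 0.35)]
cup_floor [([0.506, -0.397, 0.006], 0.7)]
tray_floor [([0.42, 0.336, 0.006], 0.62)]
spindle_seat [([0.394, -0.245, 0.007], 0.71)]
rest_seat [([0.582, 0.297, 0.006], 0.62)]
notebook [([0.459, 0.047, 0.01], 0.94), ([0.396, -0.244, 0.007], 0.59)]
top [ 0.363 -0.018  1.043]
dropper_mid [([0.538, 0.06, 0.108], 0.43)]
timer_mid [([0.528, 0.061, 0.048], 0.72)]
tape_mid [([0.539, 0.06, 0.031], 0.55), ([0.506, -0.397, 0.005], 0.33)]
marker_mid [([0.433, 0.055, 0.021], 0.68)]
cup_floor [([0.507, -0.396, 0.003], 0.8), ([0.421, 0.343, 0.006], 0.65)]
tray_floor [([0.42, 0.343, 0.009], 0.86)]
spindle_seat [([0.393, -0.236, 0.007], 0.89)]
rest_seat [([0.579, 0.303, 0.004], 0.64)]
notebook []
```

View pictures.

View pics/top0.png

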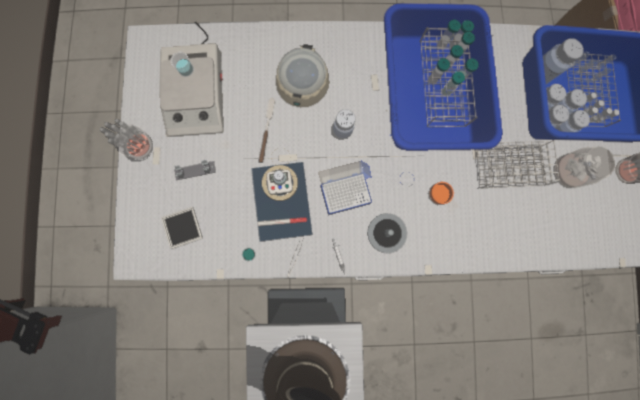

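View pics/scene0.png

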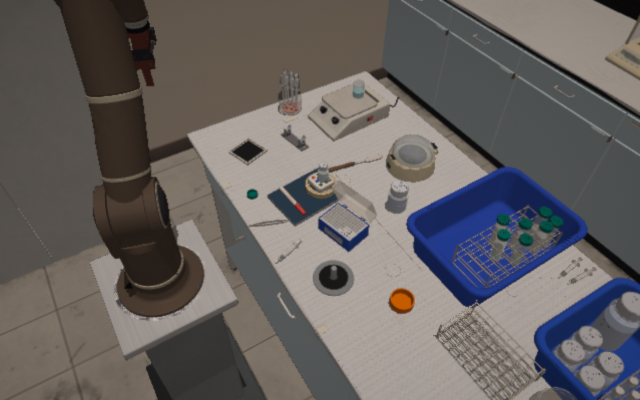

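```bash
cat >> h.py <<'E'
def rays(name,uv,z):
    k,D,E=K(name); n=cv2.undistortPoints(np.float64(uv).reshape(-1,1,2),k,D)[:,0]
    Ei=np.linalg.inv(E); c=Ei[:3,3]; d=np.c_[n[:,0],-n[:,1],-np.ones(len(n))]@Ei[:3,:3].T
    return c+d*((z-c[2])/d[:,2])[:,None]
def rect(name,mask,z):
    m=mask.astype(np.uint8); cs=cv2.findContours(m,0,1)[0]; 
    if not cs: return None
    c=max(cs,key=cv2.contourArea)[:,0]
    P=rays(name,c,z)[:,:2]; (x,y),(w,h),a=cv2.minAreaRect((P*1000).astype(np.float32))
    return round(x,1),round(y,1),round(w,1),round(h,1),round(a,1)
E
python3 - <<'E'
from h import *
Z=dict(dropper_mid=.101,timer_mid=.047,tape_mid=.029,marker_mid=.016,cup_floor=.026,tray_floor=.01,spindle_seat=.006,rest_seat=.006,notebook=.01)
f={c:K(c)[0][0,0] for c in("top","scene")};print(f)
for c in("top","scene"):
    im,d=snapshot(c); w=cloud(c,d)
    for l,z in Z.items():
        for x in trace(l,c)[:1]:
            m=x["mask"]; p=w[m]; v,u=np.nonzero(m)
            print(c,l,round(x["confidence"],2),m.sum(),"px",int(u.mean()),int(v.mean()),rect(c,m,z),"z",np.round(np.nanpercentile(p[:,2],[5,50,95]),3),"med",np.round(np.nanmedian(p,0),3))
    if c=="top":
        cv2.imwrite("pics/topc.png",np.hstack([cv2.resize(im[150:250,240:320],None,fx=5,fy=5,interpolation=2),cv2.resize(im[150:250,155:235],None,fx=5,fy=5,interpolation=2)]))
E
```

```text
{'top': np.float64(371.99086021875434), 'scene': np.float64(490.39565048529397)}
top dropper_mid 0.7 163 px 279 177 (538.6, 56.1, 33.5, 36.5, 89.2) z [0.058 0.103 0.112] med [0.539 0.057 0.103]
top timer_mid 0.65 359 px 279 183 (537.0, 61.6, 60.0, 65.1, 3.0) z [0.045 0.048 0.053] med [0.529 0.062 0.048]
top tape_mid 0.77 382 px 280 182 (539.7, 61.8, 96.6, 94.9, 26.2) z [0.024 0.029 0.033] med [0.537 0.059 0.029]
top marker_mid 0.7 238 px 283 221 (432.0, 56.3, 16.5, 133.4, 5.5) z [0.012 0.021 0.024] med [0.433 0.048 0.021]
top cup_floor 0.65 403 px 440 193 (503.5, -386.9, 61.3, 61.9, 43.2) z [0.002 0.006 0.026] med [ 0.507 -0.394  0.006]
top tray_floor 0.7 1162 px 181 227 (420.0, 339.0, 95.5, 97.8, 18.1) z [0.002 0.005 0.011] med [0.421 0.34  0.005]
top spindle_seat 0.58 1226 px 387 232 (396.2, -235.9, 106.5, 108.3, 43.6) z [0.003 0.006 0.01 ] med [ 0.396 -0.235  0.006]
top rest_seat 0.75 516 px 194 169 (586.4, 305.4, 43.0, 115.8, 10.0) z [0.003 0.007 0.038] med [0.583 0.305 0.007]
top notebook 0.86 2776 px 281 206 (490.2, 60.3, 209.8, 151.0, 6.2) z [0.008 0.011 0.015] med [0.468 0.05
[... 363 characters left out ...]
r_mid 0.57 116 px 290 199 (432.8, 55.7, 12.7, 132.9, 5.0) z [0.015 0.02  0.024] med [0.43  0.061 0.02 ]
scene cup_floor 0.86 555 px 401 299 (498.5, -396.6, 77.3, 63.9, 28.7) z [0.    0.007 0.026] med [ 0.507 -0.391  0.007]
scene tray_floor 0.8 570 px 248 151 (417.3, 331.5, 100.0, 101.3, 17.4) z [-0.001  0.004  0.009] med [0.42  0.336 0.004]
scene spindle_seat 0.82 1167 px 333 277 (393.9, -239.8, 107.8, 108.7, 58.7) z [0.001 0.006 0.017] med [ 0.392 -0.243  0.006]
scene rest_seat 0.61 244 px 295 140 (590.2, 303.2, 54.3, 119.6, 3.8) z [-0.001  0.006  0.031] med [0.581 0.292 0.006]
scene notebook 0.71 1565 px 299 200 (480.7, 52.5, 197.5, 156.9, 5.7) z [0.003 0.01  0.014] med [0.456 0.04  0.01 ]
```

View pics/topc.png

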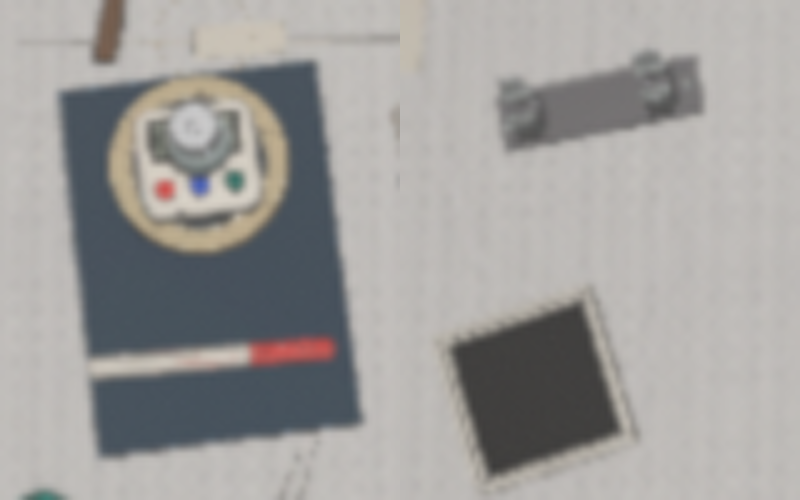

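```bash
cat >> h.py <<'E'
def fitc(P):
    A=np.c_[2*P,np.ones(len(P))]; s=np.linalg.lstsq(A,(P**2).sum(1),rcond=None)[0]; return np.round([s[0],s[1],np.sqrt(s[2]+s[0]**2+s[1]**2)],4)
def go(xyz,zdeg=None,pos=None,rot=None):
    """rows to bring TCP to xyz (m) with tool z (jaw axis) at bearing zdeg (mod 180)"""
    o=env.get_obs(); p=np.array(o["position"] if pos is None else pos); M=R.from_rotvec(o["orientation"]).as_matrix()
    b=np.degrees(np.arctan2(M[1,2],M[0,2])); d=0
    if zdeg is not None: d=(zdeg-b+90)%180-90
    n=int(np.ceil(abs(d)/7)); 
    b2=np.radians(b+d); zt=np.array([np.cos(b2),np.sin(b2),0]); xt=np.array([np.sin(b2),-np.cos(b2),0])
    D=(np.array(xyz)-p)*1000; s=np.array([D@xt,-D[2],D@zt]); m=int(np.ceil(abs(s).max()/40))
    print(f"bearing {b:.1f} turn ry total {-d:.2f} in {n} rows; then x,y,z total {np.round(s,1)} in {m} rows: {np.round(s/max(m,1),2)}; tilt {np.round(M[2],4)}")
E
python3 - <<'E'
from h import *
for c in("top","scene"):
    im,d=snapshot(c); w=cloud(c,d)
    m=trace("dropper_mid",c)[0]["mask"]; p=w[m]; q=p[p[:,2]>.104]; print(c,"cap",len(q),np.round(np.median(q,0),4),(q[:,:2].min(0)+q[:,:2].max(0))/2,np.round(np.nanmax(p[:,2]),4))
    hsv=cv2.cvtColor(im,cv2.COLOR_BGR2HSV); o=(hsv[...,0]<20)&(hsv[...,1]>150)&(np.abs(w[...,0]-.505)<.05)&(np.abs(w[...,1]+.394)<.05)
    q=w[o&(w[...,2]>.021)]; print("cup rim",len(q),fitc(q[:,:2]) if len(q)>8 else"", "mask circle",[ (np.round(rays(c,[[*cv2.minEnclosingCircle(np.argwhere(o)[:,::-1].astype(np.float32))[0]]],.013),4))])
    s=(np.abs(w[...,0]-.394)<.03)&(np.abs(w[...,1]+.24)<.03)&(w[...,2]>.04); q=w[s]; print("post",len(q),np.round(np.nanmedian(q,0),4))
    for n,(x0,x1,y0,y1) in dict(rack=(.4,.6,-.2,-.03),corr=(.35,.6,-.45,-.03),tray=(.3,.65,.1,.5)).items():
        k=(w[...,0]>x0)&(w[...,0]<x1)&(w[...,1]>y0)&(w[...,1]<y1); print(n,np.round(np.nanmax(w[k][:,2]),3))
go([.537,.056,.2],69)
E
```

```text
top cap 76 [0.5442 0.0591 0.1107] [0.54380021 0.05801051] 0.1149
cup rim 22 [ 0.5056 -0.3899  0.0272] mask circle [array([[ 0.5046, -0.3893,  0.013 ]])]
post 29 [ 0.397  -0.2351  0.0497]
rack 0.151
corr 0.151
tray 0.157
scene cap 37 [0.5435 0.05   0.1084] [0.54319933 0.0526628 ] 0.1145
cup rim 122 [ 0.5036 -0.3954  0.0296] mask circle [array([[ 0.5052, -0.3936,  0.013 ]])]
post 33 [ 0.3943 -0.2401  0.0477]
rack 0.151
corr 0.151
tray 0.156
bearing 68.9 turn ry total -0.13 in 1 rows; then x,y,z total [ 479.8   22.7 -380.3] in 12 rows: [ 39.99   1.89 -31.69]; tilt [-0. -1.  0.]
```

>>> drive_tool --plan '[{"ry": -7}, {"ry": -7}, {"ry": -7.1}]'

```text
invalid input
```

```bash
python3 -c "
from h import *
st(); go([.543,.055,.2],90)"
```

```text
t 2.2 tcp [0.2253 0.583  0.2227] F [-1.   0.5  0.2] gap 0.0877
[[ 0.933  0.     0.36 ]
 [-0.36   0.     0.933]
 [-0.    -1.     0.   ]]
bearing 68.9 turn ry total -21.13 in 4 rows; then x,y,z total [ 317.7   22.7 -528. ] in 14 rows: [ 22.69   1.62 -37.71]; tilt [-0. -1.  0.]
```

>>> drive_tool --plan '[{"x": 0, "y": 0, "z": 0, "rx": 0, "ry": -7, "rz": 0, "grip": 87}, {"x": 0, "y": 0, "z": 0, "rx": 0, "ry": -7, "rz": 0, "grip": 87}, {"x": 0, "y": 0, "z": 0, "rx": 0, "ry": -7.1, "rz": 0, "grip": 87}]'

```text
clock: 2.45
position: [0.2253, 0.583, 0.2227]
orientation: [-1.571, -0.004, 0.004]
force: [0.6, 0.1, 0.3]
finger_gap: 0.087
```

```bash
python3 -c "
from h import *
st(); go([.543,.055,.2],90)"
```

```text
t 2.45 tcp [0.2253 0.583  0.2227] F [0.6 0.1 0.3] gap 0.087
[[ 1.     0.    -0.006]
 [ 0.006  0.     1.   ]
 [ 0.    -1.     0.   ]]
bearing 90.3 turn ry total 0.32 in 1 rows; then x,y,z total [ 317.7   22.7 -528. ] in 14 rows: [ 22.7    1.62 -37.72]; tilt [ 1.e-04 -1.e+00  0.e+00]
```

>>> drive_tool --plan '[{"x": 22.5, "y": 0, "z": -37.7, "rx": 0, "ry": 0.3, "rz": 0, "grip": 87}, {"x": 22.5, "y": 0, "z": -37.7, "rx": 0, "ry": 0, "rz": 0, "grip": 80}, {"x": 22.5, "y": 0, "z": -37.7, "rx": 0, "ry": 0, "rz": 0, "grip": 70}, {"x": 22.5, "y": 0, "z": -37.7, "rx": 0, "ry": 0, "rz": 0, "grip": 60}, {"x": 22.5, "y": 0, "z": -37.7, "rx": 0, "ry": 0, "rz": 0, "grip": 60}, {"x": 22.5, "y": 0, "z": -37.7, "rx": 0, "ry": 0, "rz": 0, "grip": 60}, {"x": 22.5, "y": 0, "z": -37.7, "rx": 0, "ry": 0, "rz": 0, "grip": 60}, {"x": 22.5, "y": 0, "z": -37.7, "rx": 0, "ry": 0, "rz": 0, "grip": 60}, {"x": 22.5, "y": 0, "z": -37.7, "rx": 0, "ry": 0, "rz": 0, "grip": 60}, {"x": 22.5, "y": 0, "z": -37.7, "rx": 0, "ry": 0, "rz": 0, "grip": 60}, {"x": 22.5, "y": 0, "z": -37.7, "rx": 0, "ry": 0, "rz": 0, "grip": 60}, {"x": 22.5, "y": 0, "z": -37.7, "rx": 0, "ry": 0, "rz": 0, "grip": 60}, {"x": 22.5, "y": 0, "z": -37.7, "rx": 0, "ry": 0, "rz": 0, "grip": 60}, {"x": 22.5, "y": 0, "z": -37.7, "rx": 0, "ry": 0, "rz": 0, "grip": 60}, {"x": 0, "y": 22, "z": 0, "rx": 0, "ry": 0, "rz": 0, "grip": 60}]'

```text
clock: 3.7
position: [0.5274, 0.0721, 0.2043]
orientation: [-1.572, 0.005, -0.02]
force: [-0.0, -1.0, 0.1]
finger_gap: 0.0597
```

```bash
python3 - <<'E'
from h import *
o,r=st(); p=o["position"]
ims=[]
for c in("top","scene"):
    im,d=snapshot(c); w=cloud(c,d)
    t=proj(c,[p])[0]; print(c,"tcp px",t)
    a,b=int(t[1]),int(t[0]); s=im[a-45:a+45,b-45:b+45].copy(); s=cv2.resize(s,(500,500),interpolation=2); cv2.circle(s,(int((t[0]-b+45)*5.55),int((t[1]-a+45)*5.55)),3,(0,0,255),-1); ims.append(s[:,:400] if 0 else s)
cv2.imwrite("pics/g1.png",cv2.resize(np.hstack(ims),(800,400)))
E
```

```text
t 3.7 tcp [0.5274 0.0721 0.2043] F [-0.  -1.   0.1] gap 0.0597
[[ 1.     0.009  0.016]
 [-0.016 -0.002  1.   ]
 [ 0.009 -1.    -0.002]]
top tcp px [268.94961626 174.68130442]
scene tcp px [315.57681411 139.29104621]
```

View pics/g1.png

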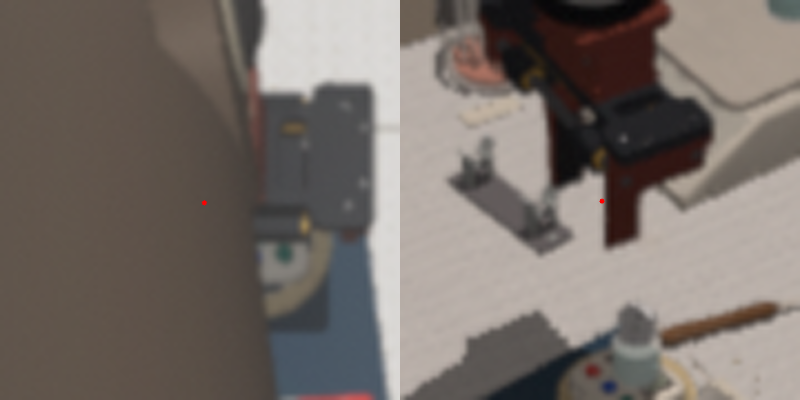

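```bash
python3 -c "
from h import *
st(); go([.543,.055,.12],90)
print(rays('top',[[278.4,175.2]],.109))"
```

```text
t 3.8 tcp [0.5209 0.0781 0.1986] F [-1.2  0.8 -0. ] gap 0.0597
[[ 1.    -0.003  0.01 ]
 [-0.01  -0.001  1.   ]
 [-0.003 -1.    -0.001]]
bearing 89.4 turn ry total -0.57 in 1 rows; then x,y,z total [ 22.1  78.6 -23.1] in 2 rows: [ 11.07  39.3  -11.57]; tilt [-0.0032 -1.     -0.0014]
[[0.54435636 0.0582257  0.109     ]]
```

>>> drive_tool --plan '[{"x": 11, "y": 20, "z": -11.5, "rx": 0, "ry": -0.5, "rz": 0, "grip": 60}, {"x": 11, "y": 20, "z": -11.5, "rx": 0, "ry": 0, "rz": 0, "grip": 60}, {"x": 0, "y": 20, "z": 0, "rx": 0, "ry": 0, "rz": 0, "grip": 60}, {"x": 0, "y": 0, "z": 0, "rx": 0, "ry": 0, "rz": 0, "grip": 60}, {"x": 0, "y": 0, "z": 0, "rx": 0, "ry": 0, "rz": 0, "grip": 60}]'

```text
clock: 4.22
position: [0.5427, 0.0587, 0.1406]
orientation: [-1.571, -0.002, 0.005]
force: [0.4, 0.1, 1.2]
finger_gap: 0.06
```

```bash
python3 - <<'E'
from h import *
o,r=st(); p=np.array(o["position"]); go([.543,.055,.072],90)
c="scene"; im,d=snapshot(c); t=proj(c,[p,p*[1,1,0]+[0,0,.109],p*[1,1,0]+[0,0,.047]])
x0,y0=270,110; s=cv2.resize(im[y0:y0+100,x0:x0+100],(600,600),interpolation=2)
for q in t: cv2.circle(s,(int((q[0]-x0+.5)*6),int((q[1]-y0+.5)*6)),3,(0,0,255),-1)
cv2.imwrite("pics/g2.png",s)
E
```

```text
t 4.2167 tcp [0.5427 0.0587 0.1406] F [0.4 0.1 1.2] gap 0.06
[[ 1.    -0.002 -0.005]
 [ 0.005  0.     1.   ]
 [-0.002 -1.     0.   ]]
bearing 90.3 turn ry total 0.26 in 1 rows; then x,y,z total [ 0.3 68.6 -3.7] in 2 rows: [ 0.17 34.29 -1.83]; tilt [-2.3e-03 -1.0e+00  1.0e-04]
```

View pics/g2.png

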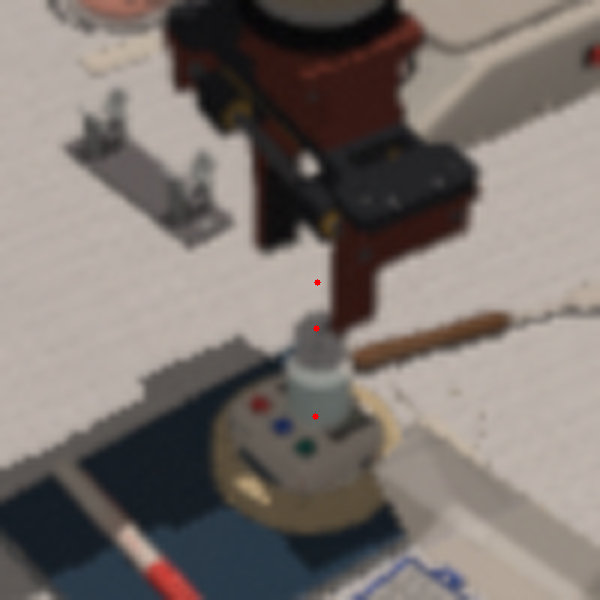

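>>> drive_tool --newtons 10 --plan '[{"x": 0, "y": 20, "z": -2, "rx": 0, "ry": 0.2, "rz": 0, "grip": 60}, {"x": 0, "y": 20, "z": 0, "rx": 0, "ry": 0, "rz": 0, "grip": 60}, {"x": 0, "y": 20, "z": 0, "rx": 0, "ry": 0, "rz": 0, "grip": 60}, {"x": 0, "y": 8, "z": 0, "rx": 0, "ry": 0, "rz": 0, "grip": 60}, {"x": 0, "y": 0, "z": 0, "rx": 0, "ry": 0, "rz": 0, "grip": 60}, {"x": 0, "y": 0, "z": 0, "rx": 0, "ry": 0, "rz": 0, "grip": 50}, {"x": 0, "y": 0, "z": 0, "rx": 0, "ry": 0, "rz": 0, "grip": 44}, {"x": 0, "y": 0, "z": 0, "rx": 0, "ry": 0, "rz": 0, "grip": 41}, {"x": 0, "y": 0, "z": 0, "rx": 0, "ry": 0, "rz": 0, "grip": 38}, {"x": 0, "y": 0, "z": 0, "rx": 0, "ry": 0, "rz": 0, "grip": 36}, {"x": 0, "y": 0, "z": 0, "rx": 0, "ry": 0, "rz": 0, "grip": 34}, {"x": 0, "y": 0, "z": 0, "rx": 0, "ry": 0, "rz": 0, "grip": 30}, {"x": 0, "y": 0, "z": 0, "rx": 0, "ry": 0, "rz": 0, "grip": 30}, {"x": 0, "y": 0, "z": 0, "rx": 0, "ry": 0, "rz": 0, "grip": 30}]'

```text
clock: 5.43
position: [0.5438, 0.0555, 0.0728]
orientation: [-1.571, 0.0, -0.001]
force: [0.2, -0.3, 1.1]
finger_gap: 0.0338
```

```bash
python3 - <<'E'
from h import *
o,r=st()
E
```

```text
t 5.4333 tcp [0.5438 0.0555 0.0728] F [ 0.2 -0.3  1.1] gap 0.0338
[[ 1.     0.     0.001]
 [-0.001  0.     1.   ]
 [ 0.    -1.     0.   ]]
```

>>> drive_tool --plan '[{"x": 0, "y": -5, "z": 0, "rx": 0, "ry": 0, "rz": 0, "grip": 30}, {"x": 0, "y": -10, "z": 0, "rx": 0, "ry": 0, "rz": 0, "grip": 30}, {"x": 0, "y": -20, "z": 0, "rx": 0, "ry": 0, "rz": 0, "grip": 30}, {"x": 0, "y": -25, "z": 0, "rx": 0, "ry": 0, "rz": 0, "grip": 30}, {"x": 0, "y": -25, "z": 0, "rx": 0, "ry": 0, "rz": 0, "grip": 30}, {"x": 0, "y": -25, "z": 0, "rx": 0, "ry": 0, "rz": 0, "grip": 30}, {"x": 0, "y": -25, "z": 0, "rx": 0, "ry": 0, "rz": 0, "grip": 30}, {"x": 0, "y": -20, "z": 0, "rx": 0, "ry": 0, "rz": 0, "grip": 30}, {"x": 0, "y": -10, "z": 0, "rx": 0, "ry": 0, "rz": 0, "grip": 30}, {"x": 0, "y": 0, "z": -8, "rx": 0, "ry": 0, "rz": 0, "grip": 30}, {"x": 0, "y": 0, "z": -16, "rx": 0, "ry": 0, "rz": 0, "grip": 30}, {"x": 0, "y": 0, "z": -24, "rx": 0, "ry": 0, "rz": 0, "grip": 30}, {"x": 0, "y": 0, "z": -28, "rx": 0, "ry": 0, "rz": 0, "grip": 30}, {"x": 0, "y": 0, "z": -28, "rx": 0, "ry": 0, "rz": 0, "grip": 30}, {"x": 0, "y": 0, "z": -28, "rx": 0, "ry": 0, "rz": 0, "grip": 30}]'

```text
clock: 6.68
position: [0.5424, -0.0784, 0.2362]
orientation: [-1.571, 0.002, 0.001]
force: [0.8, -0.1, -0.4]
finger_gap: 0.0336
```

>>> drive_tool --plan '[{"x": 0, "y": 0, "z": -28, "rx": 0, "ry": 0, "rz": 0, "grip": 30}, {"x": 0, "y": 0, "z": -28, "rx": 0, "ry": 0, "rz": 0, "grip": 30}, {"x": 0, "y": 0, "z": -28, "rx": 0, "ry": 0, "rz": 0, "grip": 30}, {"x": 0, "y": 0, "z": -28, "rx": 0, "ry": 0, "rz": 0, "grip": 30}, {"x": -4, "y": 0, "z": -28, "rx": 0, "ry": 0, "rz": 0, "grip": 30}, {"x": -7, "y": 0, "z": -28, "rx": 0, "ry": 0, "rz": 0, "grip": 30}, {"x": -7, "y": 0, "z": -28, "rx": 0, "ry": 0, "rz": 0, "grip": 30}, {"x": -7, "y": 0, "z": -28, "rx": 0, "ry": 0, "rz": 0, "grip": 30}, {"x": -7, "y": 0, "z": -28, "rx": 0, "ry": 0, "rz": 0, "grip": 30}, {"x": -7, "y": 0, "z": -28, "rx": 0, "ry": 0, "rz": 0, "grip": 30}, {"x": 0, "y": 0, "z": -20, "rx": 0, "ry": 0, "rz": 0, "grip": 30}, {"x": 0, "y": 0, "z": -14, "rx": 0, "ry": 0, "rz": 0, "grip": 30}, {"x": 0, "y": 0, "z": 0, "rx": 0, "ry": 0, "rz": 0, "grip": 30}, {"x": 0, "y": 0, "z": 0, "rx": 0, "ry": 0, "rz": 0, "grip": 30}]'

```text
clock: 7.85
position: [0.5038, -0.3905, 0.2364]
orientation: [-1.57, 0.003, 0.0]
force: [-0.2, 0.3, 0.1]
finger_gap: 0.0338
```

```bash
python3 - <<'E'
from h import *
o,r=st(); go([.505,-.392,.07],90)
E
```

```text
t 7.85 tcp [ 0.5038 -0.3905  0.2364] F [-0.2  0.3  0.1] gap 0.0338
[[ 1.    -0.002  0.002]
 [-0.002  0.001  1.   ]
 [-0.002 -1.     0.001]]
bearing 89.9 turn ry total -0.09 in 1 rows; then x,y,z total [  1.2 166.4  -1.5] in 5 rows: [ 0.24 33.29 -0.31]; tilt [-0.0016 -1.      0.0011]
```

Descend to about 4 cm above the cup and check.

>>> drive_tool --plan '[{"x": 1, "y": 30, "z": -1, "rx": 0, "ry": 0, "rz": 0, "grip": 30}, {"x": 0, "y": 30, "z": 0, "rx": 0, "ry": 0, "rz": 0, "grip": 30}, {"x": 0, "y": 30, "z": 0, "rx": 0, "ry": 0, "rz": 0, "grip": 30}, {"x": 0, "y": 25, "z": 0, "rx": 0, "ry": 0, "rz": 0, "grip": 30}, {"x": 0, "y": 25, "z": 0, "rx": 0, "ry": 0, "rz": 0, "grip": 30}, {"x": 0, "y": 10, "z": 0, "rx": 0, "ry": 0, "rz": 0, "grip": 30}, {"x": 0, "y": 0, "z": 0, "rx": 0, "ry": 0, "rz": 0, "grip": 30}, {"x": 0, "y": 0, "z": 0, "rx": 0, "ry": 0, "rz": 0, "grip": 30}]'

```text
clock: 8.52
position: [0.5058, -0.3907, 0.088]
orientation: [-1.57, -0.0, 0.001]
force: [0.4, -0.4, -0.2]
finger_gap: 0.0333
```

```bash
python3 - <<'E'
from h import *
o,r=st(); p=np.array(o["position"]); go([.505,-.392,.031],90)
im0=[]
for c in("top","scene"):
    im,d=snapshot(c); C=np.array([.505,-.392,0]); a=np.linspace(0,2*np.pi,40); ring=np.c_[C[0]+.032*np.cos(a),C[1]+.032*np.sin(a),0*a+.026]
    B=[p-[0,0,.026],p+[0,0,.036]]; t=proj(c,np.vstack([B,ring])); x0,y0=proj(c,[C])[0].astype(int)-[40,50]
    s=cv2.resize(im[y0:y0+80,x0:x0+80],(400,400),interpolation=2)
    for i,q in enumerate(t): cv2.circle(s,(int((q[0]-x0+.5)*5),int((q[1]-y0+.5)*5)),3 if i<2 else 1,(0,255,0),-1)
    im0.append(s)
cv2.imwrite("pics/g3.png",np.hstack(im0))
E
```

```text
t 8.5167 tcp [ 0.5058 -0.3907  0.088 ] F [ 0.4 -0.4 -0.2] gap 0.0333
[[ 1.    -0.    -0.001]
 [ 0.001  0.     1.   ]
 [-0.    -1.     0.   ]]
bearing 90.0 turn ry total 0.04 in 1 rows; then x,y,z total [-0.8 57.  -1.3] in 2 rows: [-0.42 28.48 -0.67]; tilt [-2.e-04 -1.e+00  5.e-04]
```

View pics/g3.png

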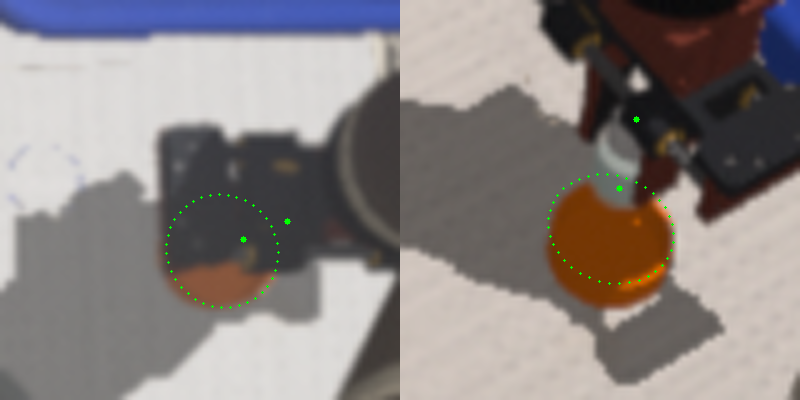

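>>> drive_tool --plan '[{"x": -1, "y": 20, "z": -1, "rx": 0, "ry": 0, "rz": 0, "grip": 30}, {"x": 0, "y": 20, "z": 0, "rx": 0, "ry": 0, "rz": 0, "grip": 30}, {"x": 0, "y": 10, "z": 0, "rx": 0, "ry": 0, "rz": 0, "grip": 30}, {"x": 0, "y": 4, "z": 0, "rx": 0, "ry": 0, "rz": 0, "grip": 30}, {"x": 0, "y": 2, "z": 0, "rx": 0, "ry": 0, "rz": 0, "grip": 30}, {"x": 0, "y": 1, "z": 0, "rx": 0, "ry": 0, "rz": 0, "grip": 30}, {"x": 0, "y": 0, "z": 0, "rx": 0, "ry": 0, "rz": 0, "grip": 30}]'

```text
clock: 9.2
position: [0.5048, -0.393, 0.0316]
orientation: [-1.572, -0.0, -0.001]
force: [-0.3, 0.2, 0.3]
finger_gap: 0.0336
```

>>> drive_tool --plan '[{"x": 0, "y": 1.3, "z": 0, "rx": 0, "ry": 0, "rz": 0, "grip": 30}, {"x": 0, "y": 0, "z": 0, "rx": 0, "ry": 0, "rz": 0, "grip": 33}, {"x": 0, "y": 0, "z": 0, "rx": 0, "ry": 0, "rz": 0, "grip": 36}, {"x": 0, "y": 0, "z": 0, "rx": 0, "ry": 0, "rz": 0, "grip": 40}, {"x": 0, "y": 0, "z": 0, "rx": 0, "ry": 0, "rz": 0, "grip": 50}, {"x": 0, "y": 0, "z": 0, "rx": 0, "ry": 0, "rz": 0, "grip": 56}, {"x": 0, "y": 0, "z": 0, "rx": 0, "ry": 0, "rz": 0, "grip": 56}, {"x": 0, "y": -10, "z": 0, "rx": 0, "ry": 0, "rz": 0, "grip": 56}, {"x": 0, "y": -20, "z": 0, "rx": 0, "ry": 0, "rz": 0, "grip": 56}, {"x": 0, "y": -30, "z": 0, "rx": 0, "ry": 0, "rz": 0, "grip": 56}, {"x": 0, "y": -30, "z": 0, "rx": 0, "ry": 0, "rz": 0, "grip": 56}, {"x": 0, "y": -30, "z": 0, "rx": 0, "ry": 0, "rz": 0, "grip": 70}, {"x": 0, "y": -30, "z": 0, "rx": 0, "ry": 0, "rz": 0, "grip": 87}, {"x": 0, "y": -30, "z": 0, "rx": 0, "ry": 0, "rz": 0, "grip": 87}, {"x": 0, "y": 0, "z": 30, "rx": 0, "ry": 0, "rz": 0, "grip": 87}, {"x": 0, "y": 0, "z": 30, "rx": 0, "ry": 0, "rz": 0, "grip": 87}, {"x": 0, "y": 0, "z": 30, "rx": 0, "ry": 0, "rz": 0, "grip": 87}, {"x": 0, "y": 0, "z": 30, "rx": 0, "ry": 0, "rz": 0, "grip": 87}, {"x": 0, "y": 0, "z": 0, "rx": 0, "ry": 0, "rz": 0, "grip": 87}]'

```text
clock: 10.78
position: [0.5054, -0.2661, 0.21]
orientation: [-1.567, -0.005, 0.004]
force: [0.3, 0.4, 0.1]
finger_gap: 0.0871
```

```bash
python3 - <<'E'
from h import *
o,r=st()
from scipy.optimize import minimize
S=[]
for c in("top","scene"):
    im,d=snapshot(c); w=cloud(c,d)
    for l in("dropper_mid","timer_mid"):
        for x in trace(l,c)[:1]:
            m=x["mask"]; p=w[m]; print(c,l,round(x["confidence"],2),m.sum(),rect(c,m,.047),np.round(np.nanmedian(p,0),3),np.round(np.nanpercentile(p,[2,98],axis=0),3).tolist())
    for C in([.54,.06,.03],[.505,-.392,.03]):
        x0,y0=proj(c,[C])[0].astype(int)-40; S.append(cv2.resize(im[y0:y0+80,x0:x0+80],(400,300),interpolation=2))
cv2.imwrite("pics/g4.png",np.vstack([np.hstack(S[:2]),np.hstack(S[2:])]))
E
```

```text
t 10.7833 tcp [ 0.5054 -0.2661  0.21  ] F [0.3 0.4 0.1] gap 0.0871
[[ 1.     0.001 -0.006]
 [ 0.006  0.004  1.   ]
 [ 0.001 -1.     0.004]]
top timer_mid 0.89 538 (538.4, 61.5, 62.9, 65.9, 6.5) [0.538 0.061 0.049] [[0.508, 0.029, 0.043], [0.568, 0.092, 0.053]]
scene dropper_mid 0.68 262 (499.5, -395.8, 65.4, 35.2, 51.4) [ 0.498 -0.398  0.043] [[0.488, -0.409, 0.005], [0.532, -0.365, 0.07]]
scene timer_mid 0.82 363 (535.6, 52.3, 70.5, 73.1, 6.5) [0.535 0.052 0.047] [[0.506, 0.025, 0.032], [0.568, 0.088, 0.053]]
```

View pics/g4.png

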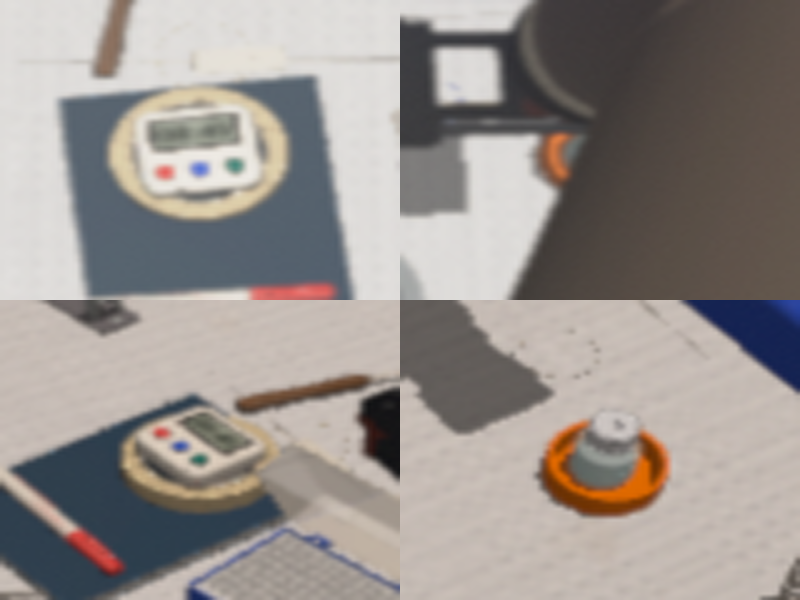

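>>> drive_tool --newtons 15 --plan '[{"x": 0, "y": 0, "z": 0, "rx": 0, "ry": -6.2, "rz": 0, "grip": 87}, {"x": 0, "y": 0, "z": 0, "rx": 0, "ry": 0, "rz": 0, "grip": 87}]'

```text
clock: 11.25
position: [0.504, -0.2738, 0.2093]
orientation: [-1.569, -0.087, 0.087]
force: [-0.5, 0.1, -0.6]
finger_gap: 0.0869
```

```bash
python3 - <<'E'
from h import *
o,r=st(); go([.538,.058,.2],96.5)
E
```

```text
t 11.25 tcp [ 0.504  -0.2738  0.2093] F [-0.5  0.1 -0.6] gap 0.0869
[[ 0.994 -0.    -0.11 ]
 [ 0.11  -0.     0.994]
 [-0.    -1.    -0.   ]]
bearing 96.3 turn ry total -0.16 in 1 rows; then x,y,z total [ 71.3   9.3 325.8] in 9 rows: [ 7.92  1.03 36.2 ]; tilt [-3.e-04 -1.e+00 -4.e-04]
```

>>> drive_tool --plan '[{"x": 4, "y": 0, "z": 16, "rx": 0, "ry": 0, "rz": 0, "grip": 87}, {"x": 6, "y": 0, "z": 28, "rx": 0, "ry": 0, "rz": 0, "grip": 87}, {"x": 6.5, "y": 0, "z": 30, "rx": 0, "ry": 0, "rz": 0, "grip": 87}, {"x": 6.5, "y": 0, "z": 30, "rx": 0, "ry": 0, "rz": 0, "grip": 87}, {"x": 6.5, "y": 0, "z": 30, "rx": 0, "ry": 0, "rz": 0, "grip": 87}, {"x": 6.5, "y": 0, "z": 30, "rx": 0, "ry": 0, "rz": 0, "grip": 87}, {"x": 6.5, "y": 0, "z": 30, "rx": 0, "ry": 0, "rz": 0, "grip": 87}, {"x": 6.5, "y": 0, "z": 30, "rx": 0, "ry": 0, "rz": 0, "grip": 87}, {"x": 6.5, "y": 0, "z": 30, "rx": 0, "ry": 0, "rz": 0, "grip": 87}, {"x": 6.5, "y": 0, "z": 30, "rx": 0, "ry": 0, "rz": 0, "grip": 87}, {"x": 6, "y": 0, "z": 28, "rx": 0, "ry": 0, "rz": 0, "grip": 87}, {"x": 3.3, "y": 5, "z": 13.8, "rx": 0, "ry": 0, "rz": 0, "grip": 87}, {"x": 0, "y": 20, "z": 0, "rx": 0, "ry": 0, "rz": 0, "grip": 87}, {"x": 0, "y": 30, "z": 0, "rx": 0, "ry": 0, "rz": 0, "grip": 87}, {"x": 0, "y": 30, "z": 0, "rx": 0, "ry": 0, "rz": 0, "grip": 87}, {"x": 0, "y": 20, "z": 0, "rx": 0, "ry": 0, "rz": 0, "grip": 87}, {"x": 0, "y": 0, "z": 0, "rx": 0, "ry": 0, "rz": 0, "grip": 87}, {"x": 0, "y": 0, "z": 0, "rx": 0, "ry": 0, "rz": 0, "grip": 87}]'

```text
clock: 12.75
position: [0.5397, 0.0576, 0.1035]
orientation: [-1.57, -0.08, 0.084]
force: [-0.3, -0.1, 0.3]
finger_gap: 0.0872
```

```bash
python3 - <<'E'
from h import *
o,r=st(); go([.538,.058,.038],96.5)
E
```

```text
t 12.75 tcp [0.5397 0.0576 0.1035] F [-0.3 -0.1  0.3] gap 0.0872
[[ 0.994 -0.002 -0.105]
 [ 0.105 -0.001  0.995]
 [-0.003 -1.    -0.001]]
bearing 96.0 turn ry total -0.49 in 1 rows; then x,y,z total [-1.7 65.5  0.6] in 2 rows: [-0.85 32.77  0.29]; tilt [-0.0026 -1.     -0.001 ]
```

>>> drive_tool --plan '[{"x": -1, "y": 20, "z": 0, "rx": 0, "ry": -0.3, "rz": 0, "grip": 87}, {"x": 0, "y": 20, "z": 0, "rx": 0, "ry": 0, "rz": 0, "grip": 87}, {"x": 0, "y": 12, "z": 0, "rx": 0, "ry": 0, "rz": 0, "grip": 87}, {"x": 0, "y": 8, "z": 0, "rx": 0, "ry": 0, "rz": 0, "grip": 87}, {"x": 0, "y": 5, "z": 0, "rx": 0, "ry": 0, "rz": 0, "grip": 87}, {"x": 0, "y": 0, "z": 0, "rx": 0, "ry": 0, "rz": 0, "grip": 82}, {"x": 0, "y": 0, "z": 0, "rx": 0, "ry": 0, "rz": 0, "grip": 76}, {"x": 0, "y": 0, "z": 0, "rx": 0, "ry": 0, "rz": 0, "grip": 72}, {"x": 0, "y": 0, "z": 0, "rx": 0, "ry": 0, "rz": 0, "grip": 69}, {"x": 0, "y": 0, "z": 0, "rx": 0, "ry": 0, "rz": 0, "grip": 66}, {"x": 0, "y": 0, "z": 0, "rx": 0, "ry": 0, "rz": 0, "grip": 62}, {"x": 0, "y": 0, "z": 0, "rx": 0, "ry": 0, "rz": 0, "grip": 62}, {"x": 0, "y": 0, "z": 0, "rx": 0, "ry": 0, "rz": 0, "grip": 62}]'

```text
clock: 13.83
position: [0.5396, 0.059, 0.0397]
orientation: [-1.569, -0.089, 0.088]
force: [0.6, 1.1, 4.2]
finger_gap: 0.0648
```

>>> drive_tool --plan '[{"x": 0, "y": -4, "z": 0, "rx": 0, "ry": 0, "rz": 0, "grip": 60}, {"x": 0, "y": -8, "z": 0, "rx": 0, "ry": 0, "rz": 0, "grip": 60}, {"x": 0, "y": -16, "z": 0, "rx": 0, "ry": 0, "rz": 0, "grip": 60}, {"x": 0, "y": -20, "z": 0, "rx": 0, "ry": 0, "rz": 0, "grip": 60}, {"x": 0, "y": -20, "z": 0, "rx": 0, "ry": 0, "rz": 0, "grip": 60}, {"x": 0, "y": -20, "z": 0, "rx": 0, "ry": 0, "rz": 0, "grip": 60}, {"x": 0, "y": -20, "z": 0, "rx": 0, "ry": 0, "rz": 0, "grip": 60}, {"x": 0, "y": -16, "z": 0, "rx": 0, "ry": 0, "rz": 0, "grip": 60}, {"x": 0, "y": -6, "z": 0, "rx": 0, "ry": 0, "rz": 0, "grip": 60}, {"x": 0, "y": 0, "z": 0, "rx": 0, "ry": -3, "rz": 0, "grip": 60}, {"x": 0, "y": 0, "z": 0, "rx": 0, "ry": -4, "rz": 0, "grip": 60}, {"x": 0, "y": 0, "z": 0, "rx": 0, "ry": -4, "rz": 0, "grip": 60}, {"x": 0, "y": 0, "z": 0, "rx": 0, "ry": 0, "rz": 0, "grip": 60}, {"x": 0, "y": 0, "z": 0, "rx": 0, "ry": 0, "rz": 0, "grip": 60}]'

```text
clock: 15.0
position: [0.5389, 0.0588, 0.169]
orientation: [-1.558, -0.237, 0.238]
force: [0.6, 0.2, -0.8]
finger_gap: 0.065
```

```bash
python3 - <<'E'
from h import *
o,r=st(); p=np.array(o["position"]); M=r.as_matrix()
im,d=snapshot("scene"); w=cloud("scene",d)
for x in trace("timer_mid","scene")[:1]:
    q=w[x["mask"]]; print(x["confidence"],x["mask"].sum(),np.round(np.nanpercentile((q-p)@M,[2,50,98],axis=0)*1000,1))
for x in trace("tape_mid","scene")[:1]: print("tape",rect("scene",x["mask"],.029))
x0,y0=proj("scene",[p])[0].astype(int)-50
cv2.imwrite("pics/g5.png",cv2.resize(im[y0:y0+100,x0:x0+100],(500,500),interpolation=2))
# tray refined: dark floor
for c in("top","scene"):
    im,d=snapshot(c); m=trace("tray_floor",c)[0]["mask"]; g=cv2.cvtColor(im,6); k=cv2.dilate(m.astype(np.uint8),np.ones((3,3)))*(g<100).astype(np.uint8)
    print(c,rect(c,k,.004))
go([.42,.337,.2],107.8)
E
```

```text
t 15.0 tcp [0.5389 0.0588 0.169 ] F [ 0.6  0.2 -0.8] gap 0.065
[[ 0.955 -0.001 -0.298]
 [ 0.298 -0.     0.955]
 [-0.001 -1.     0.   ]]
0.61 319 [[-33.7 -11.8 -32.9]
 [-14.7  -6.8   0.2]
 [ 25.    8.   28.1]]
tape (535.0, 51.7, 107.3, 93.8, 58.9)
top (420.6, 339.3, 73.4, 75.9, 17.7)
scene (419.7, 340.1, 77.5, 80.2, 17.8)
bearing 107.4 turn ry total -0.36 in 1 rows; then x,y,z total [-28.5 -30.7 301.2] in 8 rows: [-3.56 -3.84 37.65]; tilt [-1.e-04 -1.e+00  0.e+00]
```

View pics/g5.png

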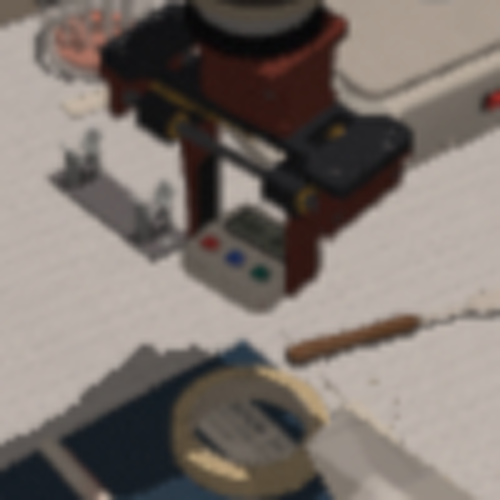

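>>> drive_tool --plan '[{"x": -1, "y": -10, "z": 12, "rx": 0, "ry": 0, "rz": 0, "grip": 60}, {"x": -2.5, "y": 0, "z": 24, "rx": 0, "ry": 0, "rz": 0, "grip": 60}, {"x": -2.5, "y": 0, "z": 30, "rx": 0, "ry": 0, "rz": 0, "grip": 60}, {"x": -2.5, "y": 0, "z": 30, "rx": 0, "ry": 0, "rz": 0, "grip": 60}, {"x": -2.5, "y": 0, "z": 30, "rx": 0, "ry": 0, "rz": 0, "grip": 60}, {"x": -2.5, "y": 0, "z": 30, "rx": 0, "ry": 0, "rz": 0, "grip": 60}, {"x": -2.5, "y": 0, "z": 30, "rx": 0, "ry": 0, "rz": 0, "grip": 60}, {"x": -2.5, "y": 0, "z": 30, "rx": 0, "ry": 0, "rz": 0, "grip": 60}, {"x": -2.5, "y": 0, "z": 30, "rx": 0, "ry": 0, "rz": 0, "grip": 60}, {"x": -2.5, "y": 0, "z": 26, "rx": 0, "ry": 0, "rz": 0, "grip": 60}, {"x": -2, "y": 0, "z": 18, "rx": 0, "ry": 0, "rz": 0, "grip": 60}, {"x": 0, "y": 0, "z": 11, "rx": 0, "ry": 0, "rz": 0, "grip": 60}, {"x": 0, "y": 15, "z": 0, "rx": 0, "ry": 0, "rz": 0, "grip": 60}, {"x": 0, "y": 25, "z": 0, "rx": 0, "ry": 0, "rz": 0, "grip": 60}, {"x": 0, "y": 30, "z": 0, "rx": 0, "ry": 0, "rz": 0, "grip": 60}, {"x": 0, "y": 25, "z": 0, "rx": 0, "ry": 0, "rz": 0, "grip": 60}, {"x": 0, "y": 15, "z": 0, "rx": 0, "ry": 0, "rz": 0, "grip": 60}, {"x": 0, "y": 10, "z": 0, "rx": 0, "ry": 0, "rz": 0, "grip": 60}, {"x": 0, "y": 0, "z": 0, "rx": 0, "ry": 0, "rz": 0, "grip": 60}, {"x": 0, "y": 0, "z": 0, "rx": 0, "ry": 0, "rz": 0, "grip": 60}]'

```text
clock: 17.02
position: [0.4249, 0.3381, 0.0595]
orientation: [-1.558, -0.239, 0.239]
force: [-0.6, -0.2, -0.3]
finger_gap: 0.065
```

```bash
python3 - <<'E'
from h import *
o,r=st(); go([.423,.339,.0135],107.7)
p=np.array(o["position"]); M=r.as_matrix()
im,d=snapshot("scene"); w=cloud("scene",d)
for x in trace("timer_mid","scene")[:1]:
    q=w[x["mask"]]; print(x["confidence"],x["mask"].sum(),np.round(np.nanpercentile((q-p)@M,[2,50,98],axis=0)*1000,1))
E
```

```text
t 17.0167 tcp [0.4249 0.3381 0.0595] F [-0.6 -0.2 -0.3] gap 0.065
[[ 0.954 -0.    -0.3  ]
 [ 0.3   -0.     0.954]
 [-0.    -1.    -0.   ]]
bearing 107.4 turn ry total -0.27 in 1 rows; then x,y,z total [-1.6 46.   1.4] in 2 rows: [-0.79 22.99  0.71]; tilt [-2.e-04 -1.e+00 -3.e-04]
0.55 226 [[-33.  -13.3 -33.8]
 [-16.4  -6.3   1.6]
 [ 17.5  31.9  33.8]]
```

>>> drive_tool --plan '[{"x": -1.5, "y": 15, "z": 1, "rx": 0, "ry": -0.3, "rz": 0, "grip": 60}, {"x": 0, "y": 15, "z": 0, "rx": 0, "ry": 0, "rz": 0, "grip": 60}, {"x": 0, "y": 8, "z": 0, "rx": 0, "ry": 0, "rz": 0, "grip": 60}, {"x": 0, "y": 4, "z": 0, "rx": 0, "ry": 0, "rz": 0, "grip": 60}, {"x": 0, "y": 2, "z": 0, "rx": 0, "ry": 0, "rz": 0, "grip": 60}, {"x": 0, "y": 0, "z": 0, "rx": 0, "ry": 0, "rz": 0, "grip": 60}, {"x": 0, "y": 0, "z": 0, "rx": 0, "ry": 0, "rz": 0, "grip": 60}]'

```text
clock: 17.7
position: [0.4232, 0.3392, 0.016]
orientation: [-1.557, -0.244, 0.243]
force: [-0.1, 0.4, 0.0]
finger_gap: 0.065
```

>>> drive_tool --plan '[{"x": 0, "y": 1, "z": 0, "rx": 0, "ry": 0, "rz": 0, "grip": 60}, {"x": 0, "y": 0.5, "z": 0, "rx": 0, "ry": 0, "rz": 0, "grip": 60}, {"x": 0, "y": 0, "z": 0, "rx": 0, "ry": 0, "rz": 0, "grip": 66}, {"x": 0, "y": 0, "z": 0, "rx": 0, "ry": 0, "rz": 0, "grip": 72}, {"x": 0, "y": 0, "z": 0, "rx": 0, "ry": 0, "rz": 0, "grip": 80}, {"x": 0, "y": 0, "z": 0, "rx": 0, "ry": 0, "rz": 0, "grip": 87}, {"x": 0, "y": -5, "z": 0, "rx": 0, "ry": 0, "rz": 0, "grip": 87}, {"x": 0, "y": -15, "z": 0, "rx": 0, "ry": 0, "rz": 0, "grip": 87}, {"x": 0, "y": -30, "z": 0, "rx": 0, "ry": 0, "rz": 0, "grip": 87}, {"x": 0, "y": -35, "z": 0, "rx": 0, "ry": 0, "rz": 0, "grip": 87}, {"x": 0, "y": -35, "z": 0, "rx": 0, "ry": 0, "rz": 0, "grip": 87}, {"x": 0, "y": -35, "z": 0, "rx": 0, "ry": 0, "rz": 0, "grip": 80}, {"x": 0, "y": 0, "z": -20, "rx": 0, "ry": 5, "rz": 0, "grip": 60}, {"x": 0, "y": 0, "z": -30, "rx": 0, "ry": 6, "rz": 0, "grip": 36}, {"x": 0, "y": 0, "z": -35, "rx": 0, "ry": 6, "rz": 0, "grip": 36}, {"x": 0, "y": 0, "z": -20, "rx": 0, "ry": 0.7, "rz": 0, "grip": 36}, {"x": 0, "y": 0, "z": 0, "rx": 0, "ry": 0, "rz": 0, "grip": 36}]'

```text
clock: 19.12
position: [0.4403, 0.2311, 0.1692]
orientation: [-1.572, 0.002, -0.002]
force: [-0.2, 0.1, -0.2]
finger_gap: 0.0506
```

```bash
python3 - <<'E'
from h import *
o,r=st(); S=[]
for c in("top","scene"):
    im,d=snapshot(c); w=cloud(c,d)
    for l,z in(("timer_mid",.022),("tape_mid",.029),("marker_mid",.016),("spindle_seat",.006)):
        for x in trace(l,c)[:1]:
            m=x["mask"]; print(c,l,round(x["confidence"],2),m.sum(),rect(c,m,z),np.round(np.nanmedian(w[m],0),3))
            if l=="tape_mid":
                q=w[m]; q=q[(q[:,2]>.022)]; print("top ring cloud mid",(np.nanpercentile(q,1,axis=0)+np.nanpercentile(q,99,axis=0))/2)
    for C in([.42,.338,.02],[.54,.06,.03]):
        x0,y0=proj(c,[C])[0].astype(int)-30; S.append(cv2.resize(im[y0:y0+60,x0:x0+60],(300,300),interpolation=2))
cv2.imwrite("pics/g6.png",np.vstack([np.hstack(S[:2]),np.hstack(S[2:])]))
E
```

```text
t 19.1167 tcp [0.4403 0.2311 0.1692] F [-0.2  0.1 -0.2] gap 0.0506
[[ 1.     0.     0.003]
 [-0.003 -0.002  1.   ]
 [ 0.    -1.    -0.002]]
top timer_mid 0.76 174 (408.4, 324.9, 28.2, 49.5, 15.2) [0.409 0.325 0.023]
top tape_mid 0.66 523 (539.7, 61.9, 96.8, 98.0, 89.2) [0.54  0.063 0.029]
top ring cloud mid [0.54079892 0.06310708 0.0288375 ]
top marker_mid 0.49 254 (431.7, 60.6, 17.5, 135.8, 3.0) [0.432 0.071 0.021]
top spindle_seat 0.63 1276 (395.5, -235.2, 110.4, 110.3, 43.6) [ 0.395 -0.234  0.006]
scene tape_mid 0.67 351 (535.0, 51.7, 107.3, 87.7, 58.9) [0.534 0.058 0.026]
top ring cloud mid [0.53819372 0.05811851 0.02815539]
scene marker_mid 0.49 202 (432.6, 55.7, 20.2, 136.5, 4.7) [0.431 0.056 0.018]
scene spindle_seat 0.85 1180 (394.6, -238.3, 111.2, 108.4, 58.7) [ 0.391 -0.242  0.006]
```

View pics/g6.png

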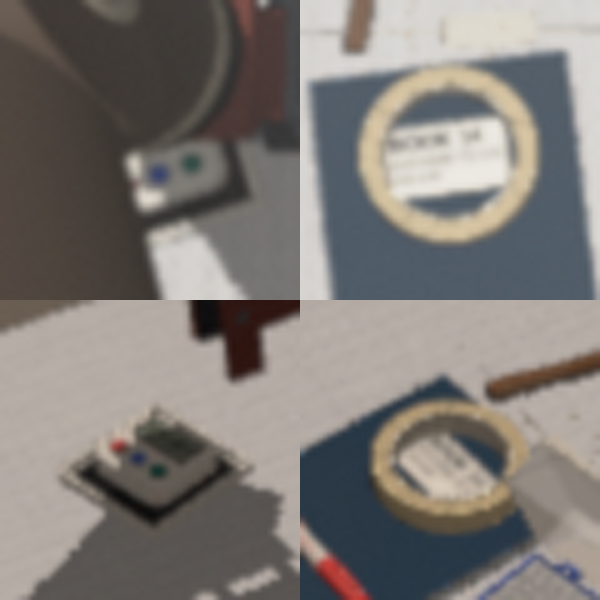

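>>> drive_tool --newtons 30 --plan '[{"x": 10, "y": 0, "z": -14, "rx": 0, "ry": 0, "rz": 0, "grip": 36}, {"x": 18, "y": 0, "z": -23, "rx": 0, "ry": 0, "rz": 0, "grip": 36}, {"x": 20, "y": 0, "z": -26, "rx": 0, "ry": 0, "rz": 0, "grip": 36}, {"x": 20, "y": 0, "z": -26, "rx": 0, "ry": 0, "rz": 0, "grip": 36}, {"x": 18, "y": 10, "z": -23, "rx": 0, "ry": 0, "rz": 0, "grip": 36}, {"x": 13, "y": 20, "z": -16, "rx": 0, "ry": 0, "rz": 0, "grip": 36}, {"x": 0, "y": 30, "z": 0, "rx": 0, "ry": 0, "rz": 0, "grip": 36}, {"x": 0, "y": 30, "z": 0, "rx": 0, "ry": 0, "rz": 0, "grip": 36}, {"x": 0, "y": 20, "z": 0, "rx": 0, "ry": 0, "rz": 0, "grip": 36}, {"x": 0, "y": 0, "z": 0, "rx": 0, "ry": 0, "rz": 0, "grip": 36}, {"x": 0, "y": 0, "z": 0, "rx": 0, "ry": 0, "rz": 0, "grip": 36}]'

```text
clock: 20.53
position: [0.5385, 0.1079, 0.0582]
orientation: [-1.572, 0.001, 0.003]
force: [-0.2, 0.2, 0.7]
finger_gap: 0.036
```

```bash
python3 - <<'E'
from h import *
o,r=st(); go([.5395,.103,.013],90)
E
```

```text
t 20.5333 tcp [0.5385 0.1079 0.0582] F [-0.2  0.2  0.7] gap 0.036
[[ 1.    -0.002 -0.002]
 [ 0.002 -0.001  1.   ]
 [-0.002 -1.    -0.001]]
bearing 90.1 turn ry total 0.09 in 1 rows; then x,y,z total [ 1.  45.2 -4.9] in 2 rows: [ 0.5  22.59 -2.46]; tilt [-2.3e-03 -1.0e+00 -8.0e-04]
```

>>> drive_tool --plan '[{"x": 1, "y": 0, "z": -5, "rx": 0, "ry": 0, "rz": 0, "grip": 36}, {"x": 0, "y": 12, "z": 0, "rx": 0, "ry": 0, "rz": 0, "grip": 36}, {"x": 0, "y": 12, "z": 0, "rx": 0, "ry": 0, "rz": 0, "grip": 36}, {"x": 0, "y": 10, "z": 0, "rx": 0, "ry": 0, "rz": 0, "grip": 36}, {"x": 0, "y": 7, "z": 0, "rx": 0, "ry": 0, "rz": 0, "grip": 36}, {"x": 0, "y": 4, "z": 0, "rx": 0, "ry": 0, "rz": 0, "grip": 36}, {"x": 0, "y": 0, "z": 0, "rx": 0, "ry": 0, "rz": 0, "grip": 36}, {"x": 0, "y": 0, "z": 0, "rx": 0, "ry": 0, "rz": 0, "grip": 28}, {"x": 0, "y": 0, "z": 0, "rx": 0, "ry": 0, "rz": 0, "grip": 20}, {"x": 0, "y": 0, "z": 0, "rx": 0, "ry": 0, "rz": 0, "grip": 14}, {"x": 0, "y": 0, "z": 0, "rx": 0, "ry": 0, "rz": 0, "grip": 6}, {"x": 0, "y": 0, "z": 0, "rx": 0, "ry": 0, "rz": 0, "grip": 6}, {"x": 0, "y": 0, "z": 0, "rx": 0, "ry": 0, "rz": 0, "grip": 6}]'

```text
clock: 21.62
position: [0.5404, 0.1031, 0.0141]
orientation: [-1.571, -0.001, 0.001]
force: [-0.2, -0.0, -0.2]
finger_gap: 0.0133
```

>>> drive_tool --plan '[{"x": 0, "y": -5, "z": 0, "rx": 0, "ry": 0, "rz": 0, "grip": 4}, {"x": 0, "y": -12, "z": 0, "rx": 0, "ry": 0, "rz": 0, "grip": 4}, {"x": 0, "y": -20, "z": 0, "rx": 0, "ry": 0, "rz": 0, "grip": 4}, {"x": 0, "y": -25, "z": 0, "rx": 0, "ry": 0, "rz": 0, "grip": 4}, {"x": 0, "y": -25, "z": 0, "rx": 0, "ry": 0, "rz": 0, "grip": 4}, {"x": 0, "y": -25, "z": 0, "rx": 0, "ry": 0, "rz": 0, "grip": 4}, {"x": 0, "y": -25, "z": 0, "rx": 0, "ry": 0, "rz": 0, "grip": 4}, {"x": 0, "y": -20, "z": 0, "rx": 0, "ry": 0, "rz": 0, "grip": 4}, {"x": 0, "y": -13, "z": 0, "rx": 0, "ry": 0, "rz": 0, "grip": 4}, {"x": -6, "y": 0, "z": -12, "rx": 0, "ry": 0, "rz": 0, "grip": 4}, {"x": -10, "y": 0, "z": -20, "rx": 0, "ry": 0, "rz": 0, "grip": 4}, {"x": -13, "y": 0, "z": -27, "rx": 0, "ry": 0, "rz": 0, "grip": 4}, {"x": -13, "y": 0, "z": -27, "rx": 0, "ry": 0, "rz": 0, "grip": 4}, {"x": -13, "y": 0, "z": -27, "rx": 0, "ry": 0, "rz": 0, "grip": 4}, {"x": -13, "y": 0, "z": -27, "rx": 0, "ry": 0, "rz": 0, "grip": 4}, {"x": -13, "y": 0, "z": -27, "rx": 0, "ry": 0, "rz": 0, "grip": 4}, {"x": -13, "y": 0, "z": -27, "rx": 0, "ry": 0, "rz": 0, "grip": 4}, {"x": -13, "y": 0, "z": -27, "rx": 0, "ry": 0, "rz": 0, "grip": 4}, {"x": -13, "y": 0, "z": -27, "rx": 0, "ry": 0, "rz": 0, "grip": 4}, {"x": -13, "y": 0, "z": -27, "rx": 0, "ry": 0, "rz": 0, "grip": 4}]'

```text
clock: 23.28
position: [0.4051, -0.1737, 0.1835]
orientation: [-1.57, 0.0, 0.001]
force: [0.6, -0.3, -1.1]
finger_gap: 0.0133
```

>>> drive_tool --plan '[{"x": -8, "y": 0, "z": -16, "rx": 0, "ry": 0, "rz": 0, "grip": 4}, {"x": -3, "y": 0, "z": -8, "rx": 0, "ry": 0, "rz": 0, "grip": 4}, {"x": 0, "y": 10, "z": 0, "rx": 0, "ry": 0, "rz": 0, "grip": 4}, {"x": 0, "y": 20, "z": 0, "rx": 0, "ry": 0, "rz": 0, "grip": 4}, {"x": 0, "y": 25, "z": 0, "rx": 0, "ry": 0, "rz": 0, "grip": 4}, {"x": 0, "y": 20, "z": 0, "rx": 0, "ry": 0, "rz": 0, "grip": 4}, {"x": 0, "y": 15, "z": 0, "rx": 0, "ry": 0, "rz": 0, "grip": 4}, {"x": 0, "y": 0, "z": 0, "rx": 0, "ry": 0, "rz": 0, "grip": 4}, {"x": 0, "y": 0, "z": 0, "rx": 0, "ry": 0, "rz": 0, "grip": 4}]'

```text
clock: 24.03
position: [0.3956, -0.1958, 0.0933]
orientation: [-1.57, 0.001, 0.003]
force: [0.6, -0.0, -0.6]
finger_gap: 0.0133
```

```bash
python3 - <<'E'
from h import *
o,r=st(); go([.3955,-.195,.0105],90); p=np.array(o["position"])
im,d=snapshot("scene"); w=cloud("scene",d)
x=trace("tape_mid","scene")[0]; q=w[x["mask"]]; print(x["confidence"],np.round(np.nanpercentile(q,[2,50,98],axis=0),3))
a=np.linspace(0,2*np.pi,40); c=p+r.apply([0,0,-.0423])
ring=np.c_[c[0]+.049*np.cos(a),c[1]+.049*np.sin(a),0*a+p[2]+.015]
post=[[.3955,-.2375,.05],[.3955,-.2375,.006]]; base=np.c_[.3955+.056*np.cos(a),-.2375+.056*np.sin(a),0*a+.006]
t=proj("scene",np.vstack([ring,post,base])); x0,y0=np.array([280,210])
s=cv2.resize(im[y0:y0+110,x0:x0+110],(660,660),interpolation=2)
for q in t: cv2.circle(s,(int((q[0]-x0+.5)*6),int((q[1]-y0+.5)*6)),2,(0,255,0),-1)
cv2.imwrite("pics/g7.png",s[:600])
E
```

```text
t 24.0333 tcp [ 0.3956 -0.1958  0.0933] F [ 0.6 -0.  -0.6] gap 0.0133
[[ 1.    -0.002 -0.001]
 [ 0.001  0.001  1.   ]
 [-0.002 -1.     0.001]]
bearing 90.1 turn ry total 0.08 in 1 rows; then x,y,z total [-0.1 82.8  0.8] in 3 rows: [-0.03 27.61  0.26]; tilt [-2.4e-03 -1.0e+00  7.0e-04]
0.55 [[ 0.347 -0.287  0.09 ]
 [ 0.375 -0.263  0.107]
 [ 0.438 -0.198  0.112]]
```

View pics/g7.png

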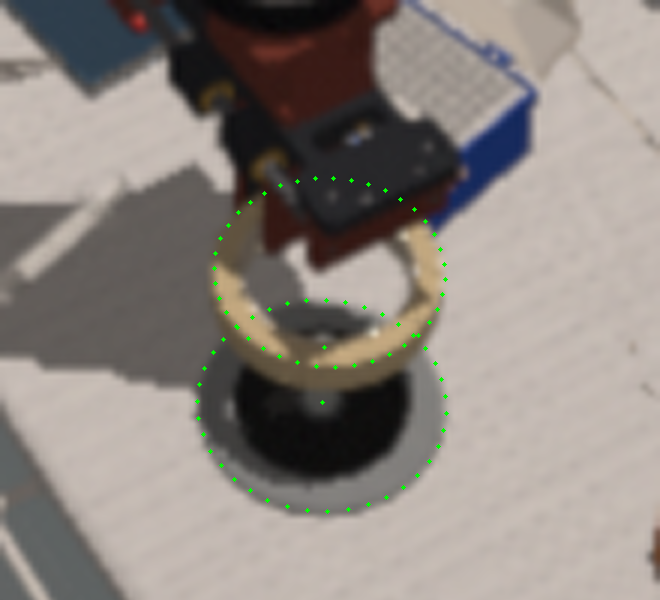

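>>> drive_tool --plan '[{"x": 0, "y": 15, "z": 0, "rx": 0, "ry": 0, "rz": 0, "grip": 4}, {"x": 0, "y": 20, "z": 0, "rx": 0, "ry": 0, "rz": 0, "grip": 4}, {"x": 0, "y": 20, "z": 0, "rx": 0, "ry": 0, "rz": 0, "grip": 4}, {"x": 0, "y": 15, "z": 0, "rx": 0, "ry": 0, "rz": 0, "grip": 4}, {"x": 0, "y": 8, "z": 0, "rx": 0, "ry": 0, "rz": 0, "grip": 4}, {"x": 0, "y": 3, "z": 0, "rx": 0, "ry": 0, "rz": 0, "grip": 4}, {"x": 0, "y": 0.5, "z": 0, "rx": 0, "ry": 0, "rz": 0, "grip": 4}, {"x": 0, "y": 0, "z": 0, "rx": 0, "ry": 0, "rz": 0, "grip": 4}]'

```text
clock: 24.8
position: [0.3971, -0.1965, 0.0131]
orientation: [-1.571, -0.002, -0.0]
force: [0.3, -0.1, -1.3]
finger_gap: 0.0136
```

>>> drive_tool --plan '[{"x": 0, "y": 1, "z": 0, "rx": 0, "ry": 0, "rz": 0, "grip": 4}, {"x": 0, "y": 1, "z": 0, "rx": 0, "ry": 0, "rz": 0, "grip": 4}, {"x": 0, "y": 0, "z": 0, "rx": 0, "ry": 0, "rz": 0, "grip": 4}]'

```text
clock: 25.05
position: [0.3968, -0.1962, 0.0107]
orientation: [-1.571, -0.002, 0.0]
force: [1.1, 0.8, -1.2]
finger_gap: 0.0133
```

Open a little, rise, and go above the marker with the jaws turned along x.

>>> drive_tool --plan '[{"x": 0, "y": 0.5, "z": 0, "rx": 0, "ry": 0, "rz": 0, "grip": 14}, {"x": 0, "y": 0, "z": 0, "rx": 0, "ry": 0, "rz": 0, "grip": 18}, {"x": 0, "y": 0, "z": 0, "rx": 0, "ry": 0, "rz": 0, "grip": 22}, {"x": 0, "y": 0, "z": 0, "rx": 0, "ry": 0, "rz": 0, "grip": 22}, {"x": 0, "y": -8, "z": 0, "rx": 0, "ry": 0, "rz": 0, "grip": 22}, {"x": 0, "y": -15, "z": 0, "rx": 0, "ry": 0, "rz": 0, "grip": 22}, {"x": 0, "y": -30, "z": 0, "rx": 0, "ry": 0, "rz": 0, "grip": 22}, {"x": 0, "y": -35, "z": 0, "rx": 0, "ry": 0, "rz": 0, "grip": 24}, {"x": 0, "y": -35, "z": 0, "rx": 0, "ry": 0, "rz": 0, "grip": 30}, {"x": 0, "y": -35, "z": 0, "rx": 0, "ry": 0, "rz": 0, "grip": 36}, {"x": 0, "y": 0, "z": 20, "rx": 0, "ry": 0, "rz": 0, "grip": 36}, {"x": 0, "y": 0, "z": 30, "rx": 0, "ry": 0, "rz": 0, "grip": 36}, {"x": 2, "y": 0, "z": 35, "rx": 0, "ry": 0, "rz": 0, "grip": 36}, {"x": 6, "y": 0, "z": 35, "rx": 0, "ry": 0, "rz": 0, "grip": 36}, {"x": 8, "y": 0, "z": 35, "rx": 0, "ry": 0, "rz": 0, "grip": 36}, {"x": 8, "y": 0, "z": 35, "rx": 0, "ry": 0, "rz": 0, "grip": 36}, {"x": 6, "y": 0, "z": 30, "rx": 0, "ry": 0, "rz": 0, "grip": 36}, {"x": 4, "y": 0, "z": 20, "rx": 0, "ry": 0, "rz": 0, "grip": 36}, {"x": 0, "y": 0, "z": 0, "rx": 0, "ry": 0, "rz": 0, "grip": 36}, {"x": 0, "y": 0, "z": 0, "rx": 0, "ry": 0, "rz": 0, "grip": 36}]'

```text
clock: 26.72
position: [0.4301, 0.0444, 0.1682]
orientation: [-1.571, -0.003, 0.003]
force: [-0.1, -1.3, -0.1]
finger_gap: 0.036
```

```bash
python3 - <<'E'
from h import *
o,r=st(); print(np.round(o["qpos"],2)); go([.432,.058,.1],4.8)
S=[]
for c in("top","scene"):
    im,d=snapshot(c); w=cloud(c,d)
    for l,z in(("tape_mid",.025),("marker_mid",.016),("rest_seat",.006)):
        for x in trace(l,c)[:1]:
            m=x["mask"]; print(c,l,round(x["confidence"],2),m.sum(),rect(c,m,z),np.round(np.nanmedian(w[m],0),3),np.round(np.nanpercentile(w[m][:,2],[2,98]),3))
    for C,h in(([.395,-.2375,.02],30),([.585,.3,.02],24)):
        x0,y0=proj(c,[C])[0].astype(int)-h; S.append(cv2.resize(im[y0:y0+2*h,x0:x0+2*h],(300,300),interpolation=2))
cv2.imwrite("pics/g8.png",np.vstack([np.hstack(S[:2]),np.hstack(S[2:])]))
E
```

```text
t 26.7167 tcp [0.4301 0.0444 0.1682] F [-0.1 -1.3 -0.1] gap 0.036
[[ 1.     0.    -0.004]
 [ 0.004 -0.     1.   ]
 [ 0.    -1.    -0.   ]]
[-0.42  0.14  0.23  2.12 -0.04  0.89  1.4 ]
bearing 90.2 turn ry total 85.41 in 13 rows; then x,y,z total [-13.4  68.2   3. ] in 2 rows: [-6.68 34.08  1.52]; tilt [ 0.e+00 -1.e+00 -3.e-04]
top rest_seat 0.68 567 (587.5, 304.5, 46.9, 118.0, 10.1) [0.583 0.302 0.007] [-0.001  0.042]
scene tape_mid 0.66 609 (393.9, -243.5, 100.7, 96.3, 58.7) [ 0.394 -0.243  0.023] [0.007 0.029]
scene marker_mid 0.59 108 (431.9, 56.3, 11.6, 128.0, 2.5) [0.43  0.049 0.02 ] [0.014 0.024]
```

View pics/g8.png

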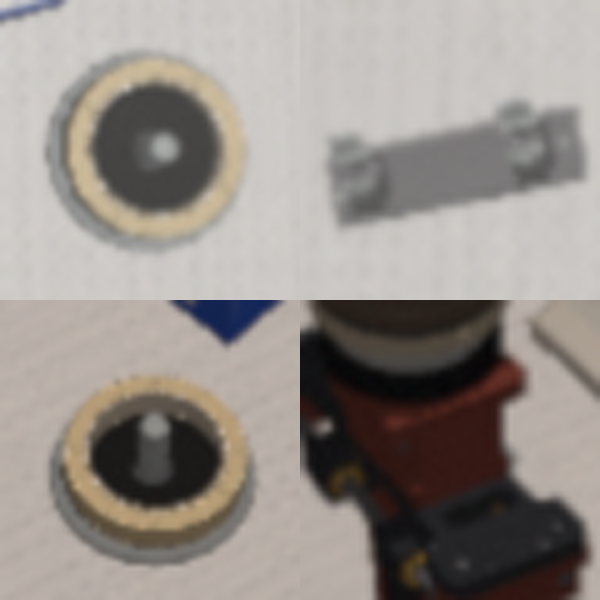

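>>> drive_tool --plan '[{"x": 0, "y": 0, "z": 0, "rx": 0, "ry": 7.1, "rz": 0, "grip": 36}, {"x": 0, "y": 0, "z": 0, "rx": 0, "ry": 7.1, "rz": 0, "grip": 36}, {"x": 0, "y": 0, "z": 0, "rx": 0, "ry": 7.1, "rz": 0, "grip": 36}, {"x": 0, "y": 0, "z": 0, "rx": 0, "ry": 7.1, "rz": 0, "grip": 36}, {"x": 0, "y": 0, "z": 0, "rx": 0, "ry": 7.1, "rz": 0, "grip": 36}, {"x": 0, "y": 0, "z": 0, "rx": 0, "ry": 7.1, "rz": 0, "grip": 36}, {"x": 0, "y": 0, "z": 0, "rx": 0, "ry": 7.1, "rz": 0, "grip": 36}, {"x": 0, "y": 0, "z": 0, "rx": 0, "ry": 7.1, "rz": 0, "grip": 36}, {"x": 0, "y": 0, "z": 0, "rx": 0, "ry": 7.1, "rz": 0, "grip": 36}, {"x": 0, "y": 0, "z": 0, "rx": 0, "ry": 7.1, "rz": 0, "grip": 36}, {"x": 0, "y": 0, "z": 0, "rx": 0, "ry": 7.1, "rz": 0, "grip": 36}, {"x": 0, "y": 0, "z": 0, "rx": 0, "ry": 7.1, "rz": 0, "grip": 36}, {"x": 0, "y": 0, "z": 0, "rx": 0, "ry": 0, "rz": 0, "grip": 36}, {"x": 0, "y": 0, "z": 0, "rx": 0, "ry": 0, "rz": 0, "grip": 36}]'

```text
clock: 28.28
position: [0.4302, 0.0437, 0.1679]
orientation: [-1.25, 1.144, -1.144]
force: [0.4, 0.7, 0.0]
finger_gap: 0.0359
```

```bash
python3 - <<'E'
from h import *
o,r=st(); print(np.round(o["qpos"],2))
S=[]
print(np.round(rays("top",[[258,223.2],[307,219.8]],.016)*1000,1))
# saved first-time top/scene pictures: segment marker by PCA at z=.016..
for c,f in(("top","pics/top0.png"),("scene","pics/scene0.png")):
    im=cv2.imread(f); d=np.load(f"{c}0.npy"); w=cloud(c,d)
    P=rays(c,np.stack(np.meshgrid(np.arange(640),np.arange(400)),-1).reshape(-1,2),.019).reshape(400,640,3)
    reg=(np.abs(P[...,0]-.432)<.03)&(np.abs(P[...,1]-.056)<.085); hsv=cv2.cvtColor(im,40)
    m=reg&((hsv[...,2]>110)); n,L,s,_=cv2.connectedComponentsWithStats(m.astype(np.uint8)); k=1+np.argmax(s[1:,4]); q=P[L==k][:,:2]*1000
    mu=q.mean(0); v=np.linalg.svd(q-mu)[2][0]; t=(q-mu)@v; print(c,len(q),"len",np.ptp(t),"mid",mu+v*(t.max()+t.min())/2,"ang",np.degrees(np.arctan2(v[1],v[0]))%180)
for c in("top","scene"):
    im,d=snapshot(c); w=cloud(c,d); np.save(f"{c}1.npy",d); cv2.imwrite(f"pics/{c}1.png",im)
    for x in trace("rest_seat",c)[:1]:
        m=x["mask"]; q=w[m]; k=(q[:,2]>.022); print(c,"rest",rect(c,m,.006),"clips n",k.sum())
        a=q[k]; 
        for s in(a[a[:,1]<.3],a[a[:,1]>=.3]):
            if len(s): print(np.round(np.c_[np.median(s,0),s.min(0),s.max(0)].T,4).tolist())
    b=(w[...,2]>.003)&(w[...,2]<.009)&(np.abs(w[...,0]-.583)<.05)&(np.abs(w[...,1]-.302)<.09)&m
    q=w[b][:,:2].astype(np.float32)*1000; print("base",len(q),cv2.minAreaRect(q))
    x0,y0=proj(c,[[.583,.302,.02]])[0].astype(int)-25
    S.append(cv2.resize(im[y0:y0+50,x0:x0+50],(400,400),interpolation=cv2.INTER_CUBIC))
cv2.imwrite("pics/g9.png",np.hstack(S))
E
```

```text
t 28.2833 tcp [0.4302 0.0437 0.1679] F [0.4 0.7 0. ] gap 0.0359
[[ 0.089 -0.     0.996]
 [-0.996 -0.     0.089]
 [ 0.    -1.    -0.   ]]
[-0.57  0.14  0.39  2.13 -0.07  0.89 -0.04]
[[428.7 122.8  16. ]
 [436.  -12.6  16. ]]
top 383 len 150.53865661747602 mid [433.32056983  65.08118064] ang 93.24533390576623
scene 239 len 152.53944734685544 mid [432.64578379  64.82543734] ang 92.4774725771328
top rest (586.5, 306.6, 41.8, 118.2, 9.6) clips n 90
[[0.5945, 0.2684, 0.0338], [0.5774, 0.2594, 0.0237], [0.603, 0.2773, 0.044]]
[[0.5815, 0.3425, 0.0336], [0.5623, 0.3328, 0.0222], [0.5905, 0.3516, 0.0443]]
base 321 ((583.3762817382812, 306.44158935546875), (34.582275390625, 118.43981170654297), 10.23455810546875)
base 0 ((0.0, 0.0), (0.0, 0.0), 0.0)
```

View pics/g9.png

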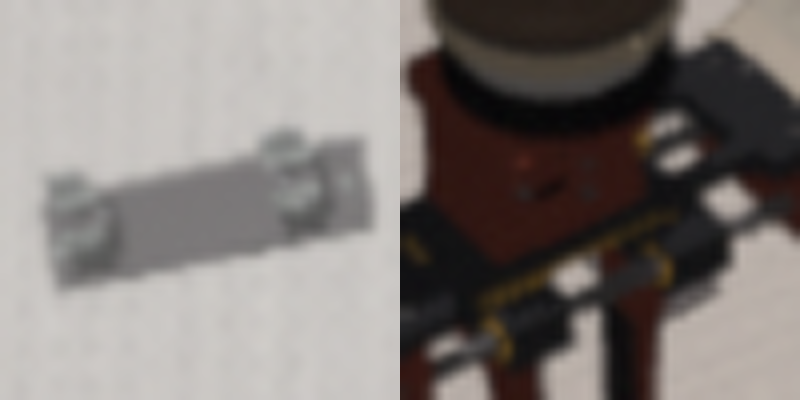

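>>> drive_tool --newtons 50 --plan '[{"x": -11.6, "y": 10, "z": 2.8, "rx": 0, "ry": 0.6, "rz": 0, "grip": 36}, {"x": 0, "y": 25, "z": 0, "rx": 0, "ry": 0, "rz": 0, "grip": 36}, {"x": 0, "y": 30, "z": 0, "rx": 0, "ry": 0, "rz": 0, "grip": 36}, {"x": 0, "y": 30, "z": 0, "rx": 0, "ry": 0, "rz": 0, "grip": 36}, {"x": 0, "y": 25, "z": 0, "rx": 0, "ry": 0, "rz": 0, "grip": 36}, {"x": 0, "y": 15, "z": 0, "rx": 0, "ry": 0, "rz": 0, "grip": 36}, {"x": 0, "y": 10, "z": 0, "rx": 0, "ry": 0, "rz": 0, "grip": 36}, {"x": 0, "y": 0, "z": 0, "rx": 0, "ry": 0, "rz": 0, "grip": 36}, {"x": 0, "y": 0, "z": 0, "rx": 0, "ry": 0, "rz": 0, "grip": 36}]'

```text
clock: 29.23
position: [0.432, 0.0554, 0.0229]
orientation: [-1.244, 1.154, -1.154]
force: [1.4, 0.2, 0.7]
finger_gap: 0.0359
```

```bash
python3 - <<'E'
from h import *
o,r=st(); go([.432,.0555,.0118],4.5)
E
```

```text
t 29.2333 tcp [0.432  0.0554 0.0229] F [1.4 0.2 0.7] gap 0.0359
[[ 0.075 -0.001  0.997]
 [-0.997 -0.     0.075]
 [ 0.    -1.    -0.001]]
bearing 4.3 turn ry total -0.22 in 1 rows; then x,y,z total [-0.1 11.1 -0. ] in 1 rows: [-0.09 11.11 -0.04]; tilt [ 1.e-04 -1.e+00 -6.e-04]
```

>>> drive_tool --newtons 50 --plan '[{"x": 0, "y": 7, "z": 0, "rx": 0, "ry": 0, "rz": 0, "grip": 36}, {"x": 0, "y": 4, "z": 0, "rx": 0, "ry": 0, "rz": 0, "grip": 30}, {"x": 0, "y": 0, "z": 0, "rx": 0, "ry": 0, "rz": 0, "grip": 22}, {"x": 0, "y": 0, "z": 0, "rx": 0, "ry": 0, "rz": 0, "grip": 16}, {"x": 0, "y": 0, "z": 0, "rx": 0, "ry": 0, "rz": 0, "grip": 10}, {"x": 0, "y": 0, "z": 0, "rx": 0, "ry": 0, "rz": 0, "grip": 4}, {"x": 0, "y": 0, "z": 0, "rx": 0, "ry": 0, "rz": 0, "grip": 4}, {"x": 0, "y": 0, "z": 0, "rx": 0, "ry": 0, "rz": 0, "grip": 4}]'

```text
clock: 29.9
position: [0.4322, 0.0557, 0.0121]
orientation: [-1.243, 1.154, -1.154]
force: [-0.6, 0.1, 2.1]
finger_gap: 0.0104
```

>>> drive_tool --plan '[{"x": 0, "y": -4, "z": 0, "rx": 0, "ry": 0, "rz": 0, "grip": 2}, {"x": 0, "y": -12, "z": 0, "rx": 0, "ry": 0, "rz": 0, "grip": 2}, {"x": 0, "y": -20, "z": 0, "rx": 0, "ry": 0, "rz": 0, "grip": 2}, {"x": 0, "y": -25, "z": 0, "rx": 0, "ry": 0, "rz": 0, "grip": 2}, {"x": 0, "y": -25, "z": 0, "rx": 0, "ry": 0, "rz": 0, "grip": 2}, {"x": 0, "y": -20, "z": 0, "rx": 0, "ry": 0, "rz": 0, "grip": 2}, {"x": 0, "y": -8, "z": 0, "rx": 0, "ry": 0, "rz": 0, "grip": 2}, {"x": 0, "y": 0, "z": 0, "rx": 0, "ry": -3, "rz": 0, "grip": 2}, {"x": 0, "y": 0, "z": 0, "rx": 0, "ry": -2.8, "rz": 0, "grip": 2}, {"x": 0, "y": 0, "z": 0, "rx": 0, "ry": 0, "rz": 0, "grip": 2}, {"x": 0, "y": 0, "z": 0, "rx": 0, "ry": 0, "rz": 0, "grip": 2}]'

```text
clock: 30.82
position: [0.4316, 0.0556, 0.1255]
orientation: [-1.287, 1.08, -1.08]
force: [1.2, 0.2, -0.2]
finger_gap: 0.0105
```

```bash
python3 - <<'E'
from h import *
o,r=st(); go([.5833,.3035,.12],10.2); p=np.array(o["position"]); M=r.as_matrix()
im,d=snapshot("scene"); w=cloud("scene",d)
for x in trace("marker_mid","scene")[:1]:
    m=x["mask"]; print(x["confidence"],m.sum(),rect("scene",m,p[2]+.004)); q=(w[m]-p)@M*1000; print("tool frame",np.round(np.nanpercentile(q,[0,1,50,99,100],axis=0),1))
hsv=cv2.cvtColor(im,40); P=rays("scene",np.stack(np.meshgrid(np.arange(640),np.arange(400)),-1).reshape(-1,2),p[2]+.005).reshape(400,640,3)
q=(P-p)@M*1000; m=(np.abs(q[...,0])<90)&(np.abs(q[...,2])<9)
row=[(int(a),im[m&(np.abs(q[...,0]-a)<2)].mean(0).astype(int).tolist()) for a in list(range(-86,-54,3))+list(range(54,86,3))]; print(row)
x0,y0=proj("scene",[p])[0].astype(int)-50
s=cv2.resize(im[y0:y0+100,x0:x0+100],(600,600),interpolation=2)
for t in proj("scene",[p+M@[a,-.004,0] for a in(-.068,0,.068)]): cv2.circle(s,(int((t[0]-x0+.5)*6),int((t[1]-y0+.5)*6)),2,(0,255,0),-1)
cv2.imwrite("pics/g10.png",s)
E
```

```text
t 30.8167 tcp [0.4316 0.0556 0.1255] F [ 1.2  0.2 -0.2] gap 0.0105
[[ 0.173 -0.001  0.985]
 [-0.985 -0.     0.173]
 [-0.    -1.    -0.001]]
bearing 10.0 turn ry total -0.22 in 1 rows; then x,y,z total [-217.2    5.5  193.2] in 6 rows: [-36.19   0.91  32.2 ]; tilt [-0.e+00 -1.e+00 -7.e-04]
[(-86, [38, 36, 37]), (-83, [40, 38, 39]), (-80, [42, 40, 41]), (-77, [39, 37, 37]), (-74, [42, 41, 42]), (-71, [40, 40, 41]), (-68, [61, 62, 65]), (-65, [81, 84, 89]), (-62, [88, 91, 98]), (-59, [83, 87, 93]), (-56, [83, 85, 90]), (54, [43, 44, 130]), (57, [43, 45, 143]), (60, [41, 44, 149]), (63, [39, 41, 130]), (66, [34, 34, 99]), (69, [34, 30, 58]), (72, [35, 29, 35]), (75, [37, 30, 23]), (78, [36, 29, 22]), (81, [35, 28, 21]), (84, [35, 29, 21])]
```

View pics/g10.png

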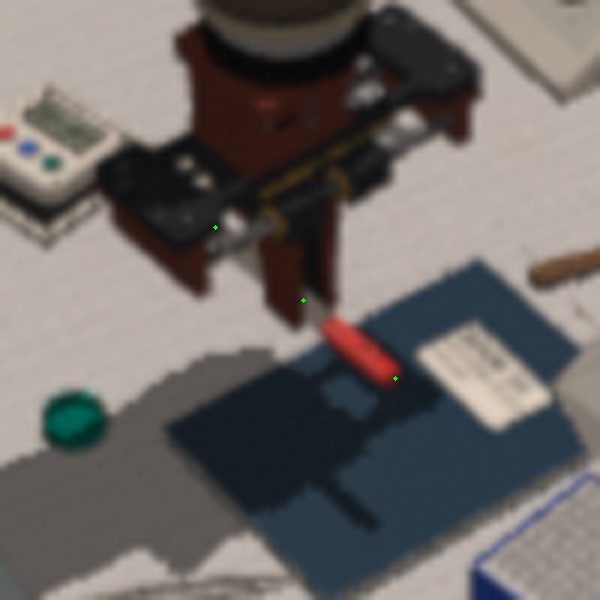

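>>> drive_tool --plan '[{"x": -12, "y": 0, "z": 11, "rx": 0, "ry": -0.2, "rz": 0, "grip": 2}, {"x": -20, "y": 0, "z": 18, "rx": 0, "ry": 0, "rz": 0, "grip": 2}, {"x": -25, "y": 0, "z": 22, "rx": 0, "ry": 0, "rz": 0, "grip": 2}, {"x": -25, "y": 0, "z": 22, "rx": 0, "ry": 0, "rz": 0, "grip": 2}, {"x": -25, "y": 0, "z": 22, "rx": 0, "ry": 0, "rz": 0, "grip": 2}, {"x": -25, "y": 0, "z": 22, "rx": 0, "ry": 0, "rz": 0, "grip": 2}, {"x": -25, "y": 0, "z": 22, "rx": 0, "ry": 0, "rz": 0, "grip": 2}, {"x": -25, "y": 0, "z": 22, "rx": 0, "ry": 0, "rz": 0, "grip": 2}, {"x": -20, "y": 0, "z": 18, "rx": 0, "ry": 0, "rz": 0, "grip": 2}, {"x": -15, "y": 10, "z": 14, "rx": 0, "ry": 0, "rz": 0, "grip": 2}, {"x": 0, "y": 15, "z": 0, "rx": 0, "ry": 0, "rz": 0, "grip": 2}, {"x": 0, "y": 15, "z": 0, "rx": 0, "ry": 0, "rz": 0, "grip": 2}, {"x": 0, "y": 0, "z": 0, "rx": 0, "ry": 0, "rz": 0, "grip": 2}, {"x": 0, "y": 0, "z": 0, "rx": 0, "ry": 0, "rz": 0, "grip": 2}]'

```text
clock: 32.08
position: [0.5825, 0.3039, 0.0845]
orientation: [-1.291, 1.077, -1.076]
force: [-0.3, 0.4, 0.2]
finger_gap: 0.0107
```

```bash
python3 - <<'E'
from h import *
o,r=st(); go([.5833,.3035,.06],10.2); p=np.array(o["position"]); M=r.as_matrix()
C=np.array([.5833,.3035,0]); a=np.radians(10.2); ex=np.array([np.cos(a),np.sin(a),0]); ey=np.array([-np.sin(a),np.cos(a),0]); ez=np.array([0,0,1])
base=[C+ex*i*.017+ey*j*.058+ez*.006 for i in(-1,1) for j in(-1,1)]
clip=[C+ey*j*.001+ez*.043+ex*i*0 for j in(-45,-31,31,45) for i in(0,)]
S=[]
for c in("top","scene"):
    im,d=snapshot(c); x0,y0=proj(c,[C+ez*.03])[0].astype(int)-[32,40]
    s=cv2.resize(im[y0:y0+64,x0:x0+64],(400,400),interpolation=cv2.INTER_CUBIC); k=400/64
    for P,col in((base,(0,255,0)),(clip,(255,0,255)),([p+M@[b,-.004,0] for b in(-.068,0,.068)],(0,255,255))):
        for t in proj(c,P): cv2.circle(s,(int((t[0]-x0+.5)*k),int((t[1]-y0+.5)*k)),2,col,-1)
    S.append(s)
cv2.imwrite("pics/g11.png",np.hstack(S))
E
```

```text
t 32.0833 tcp [0.5825 0.3039 0.0845] F [-0.3  0.4  0.2] gap 0.0107
[[ 0.178 -0.002  0.984]
 [-0.984 -0.001  0.178]
 [ 0.001 -1.    -0.002]]
bearing 10.3 turn ry total 0.07 in 1 rows; then x,y,z total [ 0.5 24.5  0.7] in 1 rows: [ 0.54 24.53  0.71]; tilt [ 9.0e-04 -1.0e+00 -2.5e-03]
```

View pics/g11.png

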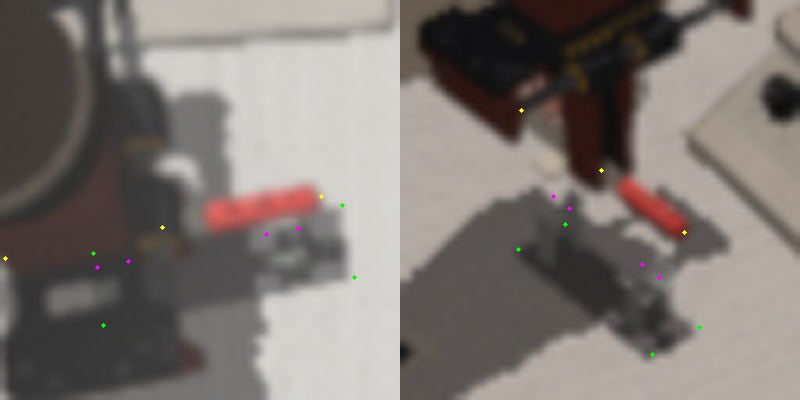

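>>> drive_tool --newtons 60 --plan '[{"x": 0.5, "y": 12, "z": 0.5, "rx": 0, "ry": 0, "rz": 0, "grip": 2}, {"x": 0, "y": 12, "z": 0, "rx": 0, "ry": 0, "rz": 0, "grip": 2}, {"x": 0, "y": 8, "z": 0, "rx": 0, "ry": 0, "rz": 0, "grip": 2}, {"x": 0, "y": 5, "z": 0, "rx": 0, "ry": 0, "rz": 0, "grip": 2}, {"x": 0, "y": 3, "z": 0, "rx": 0, "ry": 0, "rz": 0, "grip": 2}, {"x": 0, "y": 0, "z": 0, "rx": 0, "ry": 0, "rz": 0, "grip": 2}, {"x": 0, "y": 0, "z": 0, "rx": 0, "ry": 0, "rz": 0, "grip": 2}]'

```text
clock: 32.77
position: [0.5839, 0.303, 0.0458]
orientation: [-1.289, 1.076, -1.076]
force: [0.2, 0.4, -0.4]
finger_gap: 0.0107
```

>>> drive_tool --plan '[{"x": 0, "y": 2, "z": 0, "rx": 0, "ry": 0, "rz": 0, "grip": 2}, {"x": 0, "y": 2, "z": 0, "rx": 0, "ry": 0, "rz": 0, "grip": 2}, {"x": 0, "y": 2, "z": 0, "rx": 0, "ry": 0, "rz": 0, "grip": 2}, {"x": 0, "y": 2, "z": 0, "rx": 0, "ry": 0, "rz": 0, "grip": 2}, {"x": 0, "y": 0, "z": 0, "rx": 0, "ry": 0, "rz": 0, "grip": 2}]'

```text
clock: 33.18
position: [0.5836, 0.303, 0.0374]
orientation: [-1.289, 1.076, -1.076]
force: [0.2, -1.0, 0.2]
finger_gap: 0.0106
```

>>> drive_tool --plan '[{"x": 0, "y": 2, "z": 0, "rx": 0, "ry": 0, "rz": 0, "grip": 2}, {"x": 0, "y": 2, "z": 0, "rx": 0, "ry": 0, "rz": 0, "grip": 2}, {"x": 0, "y": 0, "z": 0, "rx": 0, "ry": 0, "rz": 0, "grip": 2}]'

```text
clock: 33.43
position: [0.5836, 0.303, 0.0334]
orientation: [-1.289, 1.076, -1.076]
force: [-0.0, 0.6, -0.8]
finger_gap: 0.0104
```

>>> drive_tool --plan '[{"x": 0, "y": 1.5, "z": 0, "rx": 0, "ry": 0, "rz": 0, "grip": 2}, {"x": 0, "y": 1.5, "z": 0, "rx": 0, "ry": 0, "rz": 0, "grip": 2}, {"x": 0, "y": 0, "z": 0, "rx": 0, "ry": 0, "rz": 0, "grip": 2}]'

```text
clock: 33.68
position: [0.5841, 0.3032, 0.0309]
orientation: [-1.288, 1.076, -1.076]
force: [0.3, 0.4, 1.3]
finger_gap: 0.0101
```

>>> drive_tool --plan '[{"x": 0, "y": 1.5, "z": 0, "rx": 0, "ry": 0, "rz": 0, "grip": 2}, {"x": 0, "y": 1.5, "z": 0, "rx": 0, "ry": 0, "rz": 0, "grip": 2}, {"x": 0, "y": 0, "z": 0, "rx": 0, "ry": 0, "rz": 0, "grip": 2}]'

```text
clock: 33.93
position: [0.5843, 0.3034, 0.0286]
orientation: [-1.288, 1.076, -1.076]
force: [0.1, -0.6, 5.1]
finger_gap: 0.0106
```

>>> drive_tool --plan '[{"x": 0, "y": 1.5, "z": 0, "rx": 0, "ry": 0, "rz": 0, "grip": 2}, {"x": 0, "y": 1.5, "z": 0, "rx": 0, "ry": 0, "rz": 0, "grip": 2}, {"x": 0, "y": 0, "z": 0, "rx": 0, "ry": 0, "rz": 0, "grip": 2}]'

```text
clock: 34.18
position: [0.584, 0.3034, 0.0252]
orientation: [-1.288, 1.076, -1.076]
force: [0.5, 1.0, 2.9]
finger_gap: 0.0106
```

>>> drive_tool --plan '[{"x": 0, "y": 1.5, "z": 0, "rx": 0, "ry": 0, "rz": 0, "grip": 2}, {"x": 0, "y": 1.5, "z": 0, "rx": 0, "ry": 0, "rz": 0, "grip": 2}, {"x": 0, "y": 0, "z": 0, "rx": 0, "ry": 0, "rz": 0, "grip": 2}]'

```text
clock: 34.43
position: [0.5834, 0.303, 0.021]
orientation: [-1.29, 1.077, -1.076]
force: [1.3, 0.7, -1.2]
finger_gap: 0.0108
```

>>> drive_tool --plan '[{"x": 0, "y": 1.5, "z": 0, "rx": 0, "ry": 0, "rz": 0, "grip": 2}, {"x": 0, "y": 1.5, "z": 0, "rx": 0, "ry": 0, "rz": 0, "grip": 2}, {"x": 0, "y": 0, "z": 0, "rx": 0, "ry": 0, "rz": 0, "grip": 2}]'

```text
clock: 34.68
position: [0.5839, 0.3031, 0.0198]
orientation: [-1.288, 1.077, -1.076]
force: [-2.7, -1.3, 10.1]
finger_gap: 0.0105
```

>>> drive_tool --plan '[{"x": 0, "y": -1, "z": 0, "rx": 0, "ry": 0, "rz": 0, "grip": 2}, {"x": 0, "y": 0, "z": 0, "rx": 0, "ry": 0, "rz": 0, "grip": 12}, {"x": 0, "y": 0, "z": 0, "rx": 0, "ry": 0, "rz": 0, "grip": 20}, {"x": 0, "y": 0, "z": 0, "rx": 0, "ry": 0, "rz": 0, "grip": 30}, {"x": 0, "y": 0, "z": 0, "rx": 0, "ry": 0, "rz": 0, "grip": 30}, {"x": 0, "y": -8, "z": 0, "rx": 0, "ry": 0, "rz": 0, "grip": 30}, {"x": 0, "y": -15, "z": 0, "rx": 0, "ry": 0, "rz": 0, "grip": 30}, {"x": 0, "y": -30, "z": 0, "rx": 0, "ry": 0, "rz": 0, "grip": 30}, {"x": 0, "y": -35, "z": 0, "rx": 0, "ry": 0, "rz": 0, "grip": 30}, {"x": 0, "y": -35, "z": 0, "rx": 0, "ry": 0, "rz": 0, "grip": 30}, {"x": 0, "y": -35, "z": 0, "rx": 0, "ry": 0, "rz": 0, "grip": 30}, {"x": 20, "y": -20, "z": -15, "rx": 0, "ry": 0, "rz": 0, "grip": 30}, {"x": 30, "y": 0, "z": -15, "rx": 0, "ry": 0, "rz": 0, "grip": 30}, {"x": 35, "y": 0, "z": -15, "rx": 0, "ry": 0, "rz": 0, "grip": 30}, {"x": 35, "y": 0, "z": -15, "rx": 0, "ry": 0, "rz": 0, "grip": 30}, {"x": 35, "y": 0, "z": -15, "rx": 0, "ry": 0, "rz": 0, "grip": 30}, {"x": 35, "y": 0, "z": -10, "rx": 0, "ry": 0, "rz": 0, "grip": 30}, {"x": 30, "y": 0, "z": 0, "rx": 0, "ry": 0, "rz": 0, "grip": 30}, {"x": 0, "y": 0, "z": 0, "rx": 0, "ry": 0, "rz": 0, "grip": 30}, {"x": 0, "y": 0, "z": 0, "rx": 0, "ry": 0, "rz": 0, "grip": 30}]'

```text
clock: 36.35
position: [0.5397, 0.0695, 0.1987]
orientation: [-1.286, 1.079, -1.08]
force: [0.6, 0.4, -0.1]
finger_gap: 0.03
```

```bash
python3 - <<'E'
from h import *
o,r=st(); S=[]
for c in("top","scene"):
    im,d=snapshot(c); w=cloud(c,d)
    for l,z in(("marker_mid",.026),("timer_mid",.022),("tape_mid",.025),("dropper_mid",.06),("rest_seat",.006)):
        for x in trace(l,c)[:1]:
            m=x["mask"]; print(c,l,round(x["confidence"],2),m.sum(),rect(c,m,z),np.round(np.nanmedian(w[m],0),3),np.round(np.nanpercentile(w[m][:,2],[2,98]),3))
    for C,h in(([.5835,.303,.02],32),([.42,.338,.02],25),([.395,-.2375,.02],30),([.505,-.392,.03],25)):
        x0,y0=np.maximum(proj(c,[C])[0].astype(int)-h,0); S.append(cv2.resize(im[y0:y0+2*h,x0:x0+2*h],(200,300) if 0 else (200,200),interpolation=cv2.INTER_CUBIC))
s=np.vstack([np.hstack(S[:4]),np.hstack(S[4:])]); cv2.imwrite("pics/g12.png",s)
E
```

```text
t 36.35 tcp [0.5397 0.0695 0.1987] F [ 0.6  0.4 -0.1] gap 0.03
[[ 0.174  0.001  0.985]
 [-0.985  0.     0.174]
 [-0.    -1.     0.001]]
top marker_mid 0.53 87 (582.9, 309.4, 13.2, 51.5, 8.6) [0.581 0.31  0.029] [0.019 0.033]
top timer_mid 0.96 481 (422.1, 337.2, 61.7, 65.5, 20.0) [0.424 0.337 0.023] [0.017 0.028]
top dropper_mid 0.71 198 (500.8, -380.9, 48.2, 35.6, 89.3) [ 0.503 -0.383  0.047] [0.002 0.07 ]
top rest_seat 0.74 166 (569.9, 325.2, 18.5, 67.4, 7.2) [0.571 0.33  0.007] [0.003 0.042]
scene marker_mid 0.51 94 (576.3, 322.0, 18.8, 89.5, 10.8) [0.58  0.311 0.027] [0.005 0.04 ]
scene timer_mid 0.7 281 (419.2, 327.9, 68.3, 72.8, 16.0) [0.419 0.327 0.021] [0.008 0.027]
scene tape_mid 0.75 181 (580.9, 285.5, 56.0, 117.9, 8.6) [0.577 0.286 0.007] [-0.002  0.036]
scene dropper_mid 0.65 248 (492.9, -402.5, 63.7, 33.2, 42.9) [ 0.497 -0.399  0.044] [0.009 0.068]
scene rest_seat 0.59 224 (576.7, 310.4, 140.7, 49.3, 86.8) [0.577 0.3   0.007] [-0.003  0.038]
```

View pics/g12.png

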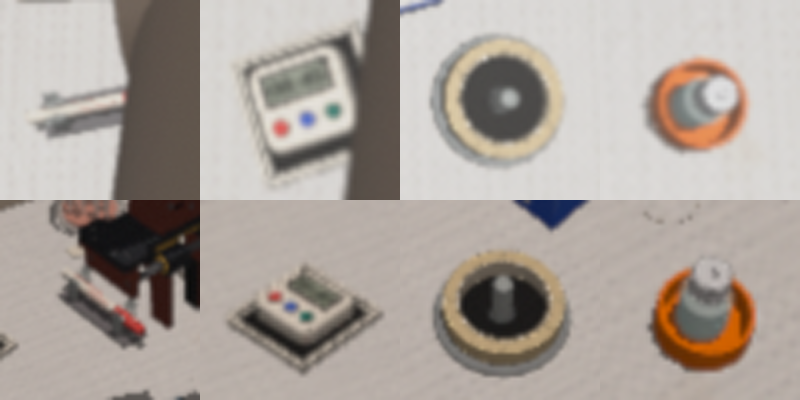

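>>> drive_tool --plan '[{"x": 15, "y": -15, "z": -5, "rx": 0, "ry": 0, "rz": 0, "grip": 30}, {"x": 30, "y": -15, "z": -10, "rx": 0, "ry": 0, "rz": 0, "grip": 30}, {"x": 30, "y": 0, "z": -10, "rx": 0, "ry": 0, "rz": 0, "grip": 30}, {"x": 30, "y": 0, "z": -10, "rx": 0, "ry": 0, "rz": 0, "grip": 30}, {"x": 30, "y": 0, "z": -10, "rx": 0, "ry": 0, "rz": 0, "grip": 30}, {"x": 30, "y": 0, "z": -10, "rx": 0, "ry": 0, "rz": 0, "grip": 30}, {"x": 15, "y": 0, "z": -5, "rx": 0, "ry": 0, "rz": 0, "grip": 30}, {"x": 0, "y": 0, "z": 0, "rx": 0, "ry": 0, "rz": 0, "grip": 30}, {"x": 0, "y": 0, "z": 0, "rx": 0, "ry": 0, "rz": 0, "grip": 30}]'

```text
clock: 37.7
position: [0.5124, -0.1169, 0.2279]
orientation: [-1.287, 1.078, -1.078]
force: [0.6, 0.6, 0.2]
finger_gap: 0.0301
```

```bash
python3 - <<'E'
from h import *
o,r=st(); S=[]
C=np.array([.5835,.303,0]); a=np.radians(10.2); ey=np.array([-np.sin(a),np.cos(a),0])
for c in("top","scene"):
    im,d=snapshot(c); w=cloud(c,d)
    for l,z in(("marker_mid",.026),("rest_seat",.006)):
        for x in trace(l,c)[:1]:
            m=x["mask"]; print(c,l,round(x["confidence"],2),m.sum(),rect(c,m,z))
            q=w[m]; t=(q-C)@ey*1000; print(" along",np.round(np.nanpercentile(t,[0,2,98,100]),1)); 
            if l[0]=="m":
                for lo,hi in((-70,-48),(-28,28),(48,70)): print("  z",lo,np.round(np.nanpercentile(q[(t>lo)&(t<hi)][:,2],[50,90]),4) if ((t>lo)&(t<hi)).any() else None)
    x0,y0=proj(c,[C+[0,0,.02]])[0].astype(int)-30; S.append(cv2.resize(im[y0:y0+60,x0:x0+60],(400,400),interpolation=cv2.INTER_CUBIC))
cv2.imwrite("pics/g13.png",np.hstack(S))
E
```

```text
t 37.7 tcp [ 0.5124 -0.1169  0.2279] F [0.6 0.6 0.2] gap 0.0301
[[ 0.176  0.     0.984]
 [-0.984  0.     0.176]
 [-0.    -1.     0.   ]]
top rest_seat 0.74 330 (576.1, 302.8, 20.5, 114.2, 10.1)
 along [-55.8 -53.   54.3  58.8]
scene marker_mid 0.59 81 (576.7, 325.5, 14.2, 82.9, 3.4)
 along [-70.1 -69.7  58.1  63.3]
  z -70 [0.0274 0.0318]
  z -28 [0.0272 0.032 ]
  z 48 [0.029  0.0314]
scene rest_seat 0.74 220 (590.3, 305.0, 58.5, 123.7, 10.5)
 along [-61.3 -56.6  51.7  66.5]
```

View pics/g13.png

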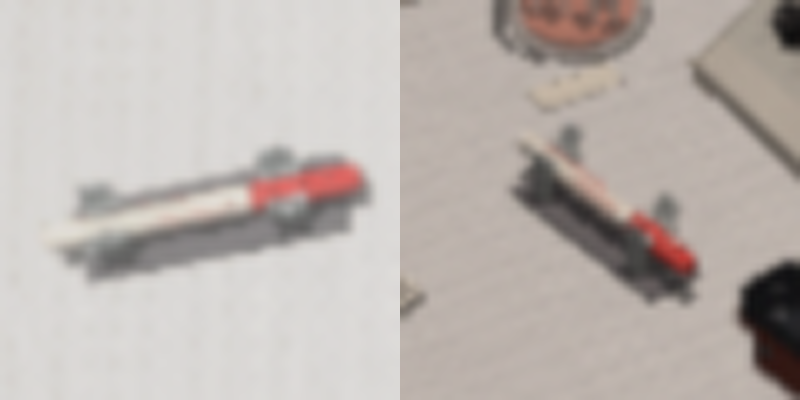

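```bash
python3 -c "
from h import *
print(workorder.close_job())"
```

```text
the job is handed in; nothing more can be done
None
```

The pile is cleared and the job is handed in, at about 38 s on the robot clock. I moved things in the order asked:

- **Bottle:** it stands upright in the orange cup. It stayed upright in every picture I took along the way.
- **Timer:** it lies face up and flat inside the white tray. It stayed face up throughout.
- **Tape roll:** it lies flat on the grey base with the spindle through its hole.
- **Marker:** it is home in both clips. The force rose to about 5 N, fell away at the snap, then read 10 N at the seat. Its top measures about 30 mm over the bench at both ends and the middle. That matches the given home height of 24 mm on the axis. After correcting for viewing angle, it sits centred along the rest to about 1–2 mm.

The last pictures show all four in place, with the gripper clear of everything. The forces I read never passed about 10 N.

- **Camera disagreement:** the two cameras differed by up to 5 mm in y. I used the average and checked it against where the gripper met each object.
- **Network misses:** in the last checks the networks missed the marker once and named the pen rest as the tape once. I went by the pictures and depth readings for those.

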